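Prop up the rework stand and flux a display board

TASK

Get the display board ready for touch-up: first move every blue heat sink left lying on the folded rework stand into the black tray, then swing the stand's white-handled prop leg up and over past its centre until it locks and the plate stands tilted on it, and lay the green display board face up on the tilted plate with a long edge resting against the yellow lip. Then take the angled brush, dip its tip into the flux tin, dab the gold pad of the board with it, and put the brush back on its rest with the leg still locked, leaving the tin, solder spool, multimeter and battery where they are.

Things in the scene. Friction and masses are not known exactly. Their poses are not given: they have to be found in the camera images.
- stand_o (a point): rework stand: dark steel base 225 x 170 x 16 mm fixed to the bench; this point is the centre of its underside, on the bench. x runs from the lip and plate-hinge side (nearer the robot) to the far side, y to the left along the lip, z up. The plate hinges about the line parallel to y at x = -100 mm, z = 28 mm. Folded, the plate's top is level at z = 42 mm
- plate (a joint): tilt of the stand's aluminium plate (210 mm along x, 170 mm along y, 8 mm thick) about its hinge, rad: 0 folded level, about 0.33 when the leg is locked (up to 0.38 on the way); its far side rises. It is carried by the leg only
- plate_lip (a point): point on the plate's top surface at the middle of the inner face of its yellow lip, moving with the plate: x up the slope away from the lip, y along the lip, z out of the plate. The lip is 170 mm long, 6 mm thick, and stands 10 mm above the plate, along the plate's edge nearest the robot
- leg (a joint): angle of the steel prop leg, rad: 0 folded, 2.40 the stop where it is locked. It turns about the axis through leg_pivot parallel to the stand's y, its handle going up and back towards the robot. A spring and the plate's weight drive it back to 0 from anywhere below about 1.8 and on to the stop above that; about 7 N at the handle is needed at first, less towards the centre
- leg_pivot (a point): point on the prop leg's axis (fixed to the stand), level along y with the middle of the handle: x = 50, y = -128, z = 28 mm in the stand's frame
- leg_handle (a point): middle of the graspable part of the white round handle bar of the prop leg: 14 mm diameter, 55 mm long, parallel to the stand's y on its right (-y) side, sticking out past the leg's arm (the arm is 25 mm nearer the plate); 85 mm from leg_pivot. At leg = 0 the handle lies beyond the pivot (+x), 10 degrees above level
- sink1_c (a point): centre of a blue finned heat sink, 26 x 26 x 14 mm, 25 g, z up; 3 to 5 of the five are present, on the folded plate at the start
- sink2_c (a point): centre of a second such heat sink
- sink3_c (a point): centre of a third such heat sink
- sink4_c (a point): centre of a fourth such heat sink
- sink5_c (a point): centre of a fifth such heat sink
- tray: black open tray fixed to the bench, 170 (x) x 150 (y) x 26 mm high, walls 4 mm, floor 4 mm thick; origin at the centre of its underside
- board_c (a point): centre of the green display board's circuit board, 56 (x) x 40 (y) x 6 mm, 40 g; z out of its face; a black display 28 x 26 mm stands 5 mm higher on its +x half. The point is 3 mm above its underside
- pad (a point): middle of the gold pad, 13 x 13 mm, on the board's face, 19 mm from the board's centre along its -x
- tin: open aluminium flux tin, loose, 64 mm outside diameter, 24 mm high, 3 mm wall, floor 4 mm thick, 0.3 kg; origin at the centre of its underside
- tin_rim (a point): centre of the tin's mouth, level with its rim
- brush_grip (a point): middle of the grip of the angled brush, 40 g, half-way up the wooden handle; the handle is straight, 10 mm wide (y) and 12 mm high (z), and runs from x = -70 to +55 mm; a thin cranked shank then bends down to the bristle tip. z is up when the tip hangs down
- brush_tip (a point): end of the brush's bristles (8 mm diameter): 85 mm ahead (+x) of brush_grip and 52 mm below it (-z)
- rest_seat (a point): grey brush rest fixed to the bench, 110 x 50 mm: two upright forks 84 mm apart along its x, each with a slot 15 mm wide and flared at the top, 78 mm high in all, open between the forks down to 10 mm above the bench. This point, 60 mm above the bench, is where brush_grip lies when the brush is seated, tip towards +x; the slots' bottoms are 6 mm below it
- spool: solder spool, 56 mm diameter, 40 mm high; bystander; origin at the centre of its underside
- meter: yellow multimeter lying on its back, 150 x 75 x 40 mm; bystander; origin at the centre of its underside
- battery: silver flat battery, 75 x 50 x 11 mm; bystander; origin at the centre of its underside

How it is judged:
By the outcome, as a careful person would: the job done as asked, in the order asked, and still so for the second after the job is handed in, with the robot touching nothing.
Of sink1, sink2, sink3, sink4, sink5 only 3 to 5 are there at a start; the rules pass over those that are not, and their reading is None.
At some moment in a run one of sink1, sink2, sink3, sink4, sink5, board may be knocked a few centimetres aside while the robot is not near it.
It also fails if it takes over 210 s, if anything falls off the work surface, if the arm or the gripper's body presses on something with over 40 N, if the wrist force passes 120 N, or if a joint passes its speed limit or range.

ROBOT

A 7-joint arm with a two-finger parallel gripper is mounted at the origin on the work surface. World frame = base frame: x ahead of the robot, y to its left, z up, the work surface at z = 0. Lengths are in m, angles in rad, forces in N, time in s.
With the tool pointing down it reaches from about 0.4 to 0.875 m from the base axis. Payload 19.3 kg.
Tool frame: the origin (TCP) lies at the very end of the fingers, on their centre line; the grasp point (between the pads) lies 19 mm behind it; z points along the fingers, y is the line along which they close (so a half turn about z gives the same grasp; the last joint's range is limited). The gripper opens to 85 mm and grips with 20 to 120 N. Pads are 22 mm wide; open, the fingers measure 114 mm over their backs; the gripper's body (76 mm by 85 mm) begins 54 mm behind the grasp point. The pads swing forward as they close: fully open they stand 13 mm farther back than shut.
Start: joints at [1.054, 0.521, -0.036, 1.599, 0.021, 1.021, -0.113], TCP at [0.27, -0.564, 0.231] pointing down, gripper open.
Joint ranges: [-2.91, 2.91], [-0.3, 2.13], [-1.5, 1.42], [0.17, 2.43], [-1.26, 4.41], [0.16, 1.93], [-2.52, 2.52]. Speed limits (rad/s): [1.89, 1.89, 2.39, 2.39, 3.01, 3.01, 3.01].

INTERFACE

Orientations are given as [roll, pitch, yaw] about the fixed x, y, z axes, in that order (R = Rz(yaw) Ry(pitch) Rx(roll)).
In Python, from workcell import bot gives the robot as it stands.
- The arm moves only by the tool servo_tool, never from a script. Its argument "plan" is a list of rows, each a list of 7 numbers: the finger opening in cm, from 0 to 8.54, then the shift along the tool's x, y, z in cm, then the turn, a rotation vector about the tool's x, y, z in degrees. In form: [[fingers, x, y, z, wx, wy, wz], ...]. A call has 1 to 10 rows; each row is the pose to reach, as a shift and turn from the pose commanded when the call began, along the tool's axes at that moment; what a row does not reach only later rows make up. A row lasts 1/10 s, in which the tool goes at most 50 mm and 8.59 degrees, less where a joint would pass 70% of its speed; a pose out of reach is approached as far as the arm can. A call with a gripper value outside its range is refused whole. The fingers move at their own pace and stop on an object; "force" is the grip in N (left out, the last holds). Time passes only in rows, so rows that repeat a pose let the fingers close. It gives the time, the measured TCP pose, the force, the opening and the grip force at its end, in the units of the state.
- bot.observe(): the state, without advancing time (a new reading comes with each control period).
- bot.grab_frame(name): name is "side" or "top"; returns a dict with "frame" (400x640x3 uint8, blue, green, red), "mtx" (3x3 intrinsics, pixels), "R" (3x3) and "t" (3): a world point X has camera coordinates R X + t. Camera axes: x right, y down, z forward; pixel columns grow to the right and rows downward; lengths in m; the calibration is good to about 2 mm. A picture is of the moment at which its call begins. There is no depth.
- bot.job_done(): hands the job in; it is judged then, once.
The state is a dict: "clock": time; "qpos": joint angles; "qd": joint speeds; "joint_efforts": joint torques, N m; "position": TCP position; "tool_rot": TCP orientation; "force": force on the tool from outside, world axes, zero at the start; "moment": the same for the moment, N m; "grip_width": finger opening in m; "finger_force": force on a finger pad.
Only numpy, scipy, OpenCV 4.12 (cv2) and the standard library are available. Lean on these libraries where they do the work, as an engineer would, in place of code of your own. Each camera call takes 0.05 s, during which the arm holds its last target. There are 200 camera calls.

## Working session

There is one attempt and no reset: what is moved stays moved. The work goes in short steps, Python scripts to look and compute and a tool call to move; the robot and the scene stay as the last step left them, time stands still between calls to the robot, and variables do not carry over. Pictures are saved under pics/ and viewed, at most 17 in all, crops included, and the job is handed in when it is done.

Besides the shell and the picture viewer there is one more tool, called after "Request:" in YAML: its name, and indented under it one key for each argument. servo_tool: Moves the arm, as the interface text tells. Its arguments: {"type":"object","properties":{"plan":{"type":"array","items":{"type":"array","items":{"type":"number"}}},"force":{"type":"number"}},"required":["plan"]}

```bash
mkdir -p pics; ls; cat > h.py <<'E'
import numpy as np, cv2
from workcell import bot
def grab(n,save=None):
    f=bot.grab_frame(n)
    if save: cv2.imwrite('pics/'+save+'.png',f['frame'])
    return f
def ray(f,uv):
    d=np.linalg.solve(np.array(f['mtx']),[uv[0],uv[1],1.]); R=np.array(f['R']); t=np.array(f['t']).ravel()
    return -R.T@t, R.T@d
def onz(f,uv,z):
    c,d=ray(f,uv); return c+d*(z-c[2])/d[2]
def tri(f1,u1,f2,u2):
    c1,d1=ray(f1,u1); c2,d2=ray(f2,u2)
    s=np.linalg.lstsq(np.c_[d1,-d2],c2-c1,rcond=None)[0]
    p,q=c1+s[0]*d1,c2+s[1]*d2
    return (p+q)/2, np.linalg.norm(p-q)
def proj(f,X):
    p=np.array(f['mtx'])@(np.array(f['R'])@np.array(X)+np.array(f['t']).ravel()); return p[:2]/p[2]
E
python3 - <<'E'
from h import *
np.set_printoptions(precision=3,suppress=True)
for n in('top','side'):
    f=grab(n,n+'0'); c,d=ray(f,(320,200)); print(n,c,d,f['mtx'][0][0])
print(bot.observe())
E
```

```text
pics
top [0.5   0.045 1.667] [ 0.043  0.023 -0.999] 505.3521419495113
side [0.292 0.528 0.753] [ 0.337 -0.549 -0.765] 377.13277232572557
{'clock': 0.1, 'qpos': array([ 1.054,  0.522, -0.036,  1.6  ,  0.021,  1.021, -0.113]), 'qd': array([-0.001, -0.001, -0.001, -0.002,  0.   ,  0.   ,  0.001]), 'joint_efforts': array([  0.005, -92.85 ,   1.985, -37.054,   0.018,   0.005,   0.   ]), 'position': array([ 0.27 , -0.563,  0.231]), 'tool_rot': array([-3.141,  0.   ,  0.447]), 'force': array([-0.245, -1.049,  0.639]), 'moment': array([0.032, 0.047, 0.048]), 'finger_force': 0.0, 'grip_width': 0.08559927738308028}
```

View pics/top0.png

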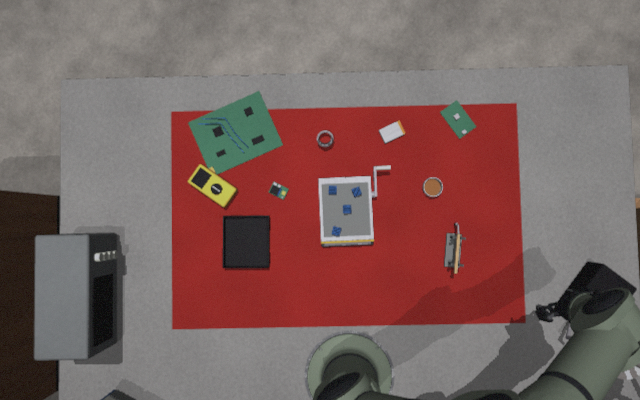

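View pics/side0.png

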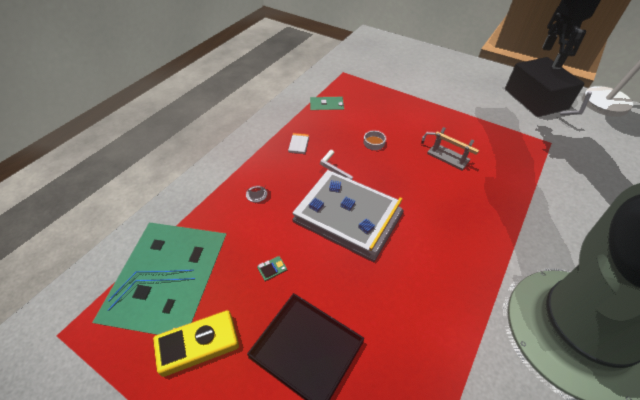

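The top view shows the plate at (346,210) with 4 blue sinks at (333,190), (356,192), (347,210) and (337,231). The leg handle is at (383,168), the board at (279,190), the tray at (247,242), the tin at (433,187) and the brush on its rest at (455,248). In the side view the sinks are at (335,187), (316,204), (348,203) and (367,226).

```bash
cat >> h.py <<'E'
def blobs(m,lo=4):
    n,l,s,c=cv2.connectedComponentsWithStats(m.astype(np.uint8)); 
    return [(c[i],s[i,4],l==i) for i in range(1,n) if s[i,4]>=lo]
def blue(f):
    i=f['frame'].astype(int); b,g,r=i[...,0],i[...,1],i[...,2]
    return (b>r+30)&(b>g+20)
E
python3 - <<'E'
from h import *
np.set_printoptions(precision=4,suppress=True)
T=grab('top');S=grab('side')
for f,n in((T,'top'),(S,'side')):
    for c,a,m in blobs(blue(f),12):
        # rotation from minAreaRect projected to z=0.056
        q=cv2.minAreaRect(np.argwhere(m)[:,::-1].astype(np.float32))
        pts=np.argwhere(m)[:,::-1]
        w=np.array([onz(f,p,.052)[:2] for p in pts]).astype(np.float32)
        print(n,c,a,onz(f,c,.05)[:2],cv2.minAreaRect(w))
# plate corners: white/grey non-red region near
for f,n in((T,'top'),(S,'side')):
    h=cv2.cvtColor(f['frame'],cv2.COLOR_BGR2HSV); H,Sa,V=h[...,0].astype(int),h[...,1],h[...,2]
    yel=(H>15)&(H<35)&(Sa>120)&(V>100)
    for c,a,m in blobs(yel,8):
        p=np.argwhere(m)[:,::-1].astype(np.float32); print(n,'yel',c,a,cv2.boxPoints(cv2.minAreaRect(p)).tolist(), onz(f,c,.05)[:2])
    wh=(Sa<40)&(V>170)
    for c,a,m in blobs(wh,20):
        if a<8000: print(n,'white',c,a,onz(f,c,.04)[:2])
for n,box,s in(('top',(395,140,480,290),8),('side',(230,60,490,290),3)):
    f=T if n=='top' else S; x0,y0,x1,y1=box
    print(n)
    if n=='top':
        a=cv2.resize(f['frame'][150:280,190:480],None,fx=2.7,fy=2.7,interpolation=cv2.INTER_CUBIC)
        cv2.imwrite('pics/topc.png',a)
    else: cv2.imwrite('pics/sidec.png',cv2.resize(f['frame'][y0:y0+190,x0:x1],None,fx=3,fy=3,interpolation=cv2.INTER_CUBIC))
E
```

```text
top [332.1471 189.2059] 68 [0.603  0.0422] ((0.6035162806510925, 0.04264329373836517), (0.025602614507079124, 0.02566535584628582), 88.69917297363281)
top [356.3099 191.1549] 71 [ 0.595 -0.035] ((0.594862163066864, -0.0350852832198143), (0.026741057634353638, 0.02675718255341053), 20.55299949645996)
top [278.5 191.5] 12 [0.5995 0.2145] ((0.599338948726654, 0.21426689624786377), (0.004318081308156252, 0.01862175576388836), 62.41999435424805)
top [346.5    208.8857] 70 [ 0.5389 -0.0023] ((0.5385010242462158, -0.0022189700976014137), (0.022350044921040535, 0.02557414211332798), 88.65764617919922)
top [335.8356 230.589 ] 73 [0.4704 0.0334] ((0.470087468624115, 0.03342779725790024), (0.026265520602464676, 0.0277762059122324), 74.7585678100586)
side [334.596  185.1919] 99 [ 0.5962 -0.0367] ((0.5947524905204773, -0.03426499292254448), (0.02699764259159565, 0.03387995809316635), 20.8519344329834)
side [347.3578 202.3394] 109 [ 0.5414 -0.0051] ((0.5408697724342346, -0.0022749733179807663), (0.027430975809693336, 0.03278651461005211), 3.130645513534546)
side [315.8218 203.1287] 101 [0.6044 0.0
[... 3776 characters left out ...]
te [497.4294 334.5788] 2322 [0.1441 0.118 ]
side white [ 86.625 298.65 ] 40 [0.8646 0.4933]
side white [203.7941 333.5294] 34 [0.615  0.4176]
side white [ 66.3158 355.8351] 285 [0.7985 0.5843]
side white [ 48.9744 358.6923] 39 [0.8206 0.6045]
side white [516.0435 361.3478] 23 [0.1022 0.149 ]
side white [531.0974 372.4545] 154 [0.0748 0.1541]
side white [ 86.7647 370.    ] 51 [0.7455 0.5795]
side white [517.6129 370.129 ] 31 [0.096 0.163]
side white [474.8387 372.4516] 31 [0.1592 0.2082]
side white [507.7955 375.1591] 44 [0.1086 0.1811]
side white [467.8158 385.4737] 38 [0.1629 0.236 ]
side white [555.129  389.7903] 62 [0.0333 0.1611]
side white [566.0769 396.5385] 26 [0.0154 0.1622]
top
side
```

View pics/topc.png

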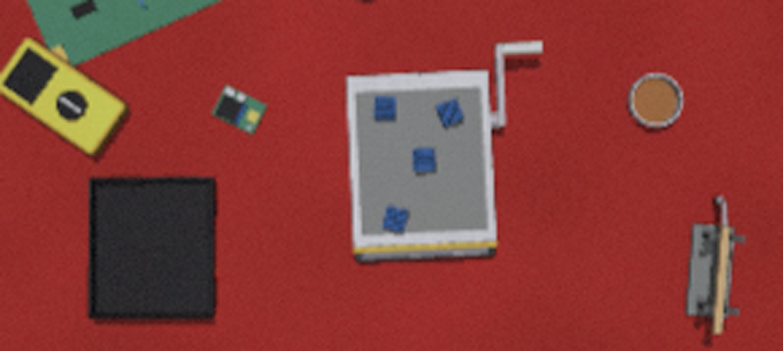

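View pics/sidec.png

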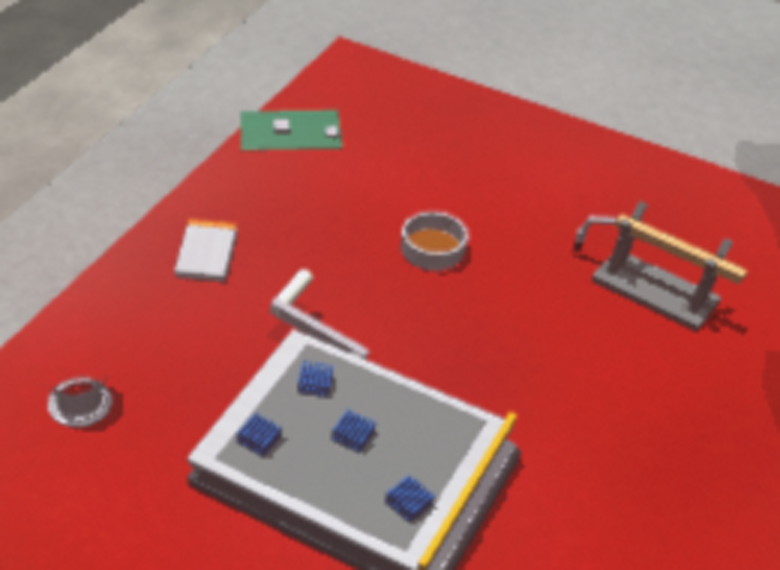

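Both views agree on the sinks to within a few mm: (.6035,.0415), (.595,-.0345) at yaw about 20°, (.540,-.002) and (.471,.0325) at yaw about -15°. I'll start moving towards sink 2.

Request:
servo_tool:
  plan:
    - [6,5,-3.2,0,0,0,0]
    - [6,10,-6.4,0,0,0,1]
    - [6,14.5,-9.5,0,0,0,2]
    - [6,19,-12.5,0,0,0,3]
    - [6,23.5,-15.3,0,0,0,4]
    - [6,28,-18,0,0,0,5]
    - [6,32.5,-21,0,0,0,5]
    - [6,37,-24,0,0,0,5]
    - [6,41,-26.5,0,0,0,5]
    - [6,45,-29,0,0,0,5]
  force: 30

```text
clock: 1.2
position: [0.5325, -0.1358, 0.2314]
tool_rot: [3.141, -0.0, 0.359]
force: [0.3, -0.7, 0.2]
grip_width: 0.0598
finger_force: 0.0
```

```bash
cat >> h.py <<'E'
from scipy.spatial.transform import Rotation as Ro
def down(yaw,tilt=None):
    return Ro.from_euler('xyz',[180,0,yaw],degrees=True)
def plan(*wps):
    "wps: (xyz, Rotation|yaw deg) -> tool-frame shift cm and rotvec deg from the present pose"
    o=bot.observe(); p=np.array(o['position']); R=Ro.from_euler('xyz',o['tool_rot'])
    print('at',p.round(4),np.degrees(o['tool_rot']).round(1),'t',round(o['clock'],1),'w',round(o['grip_width']*100,2),'f',np.round(o['force'],1))
    for x,r in wps:
        if not isinstance(r,Ro): r=down(r)
        print(((R.inv().apply(np.array(x)-p))*100).round(2).tolist(), np.degrees((R.inv()*r).as_rotvec()).round(1).tolist())
def sinks():
    T=grab('top')
    return [onz(T,c,.052).round(4)[:2].tolist()+[a] for c,a,m in blobs(blue(T),40)]
E
python3 - <<'E'
from h import *
np.set_printoptions(precision=4,suppress=True)
plan(((.595,-.0345,.12),20.5),((.595,-.0345,.044),20.5))
T=cv2.imread('pics/top0.png');f=grab('top')
hs=cv2.cvtColor(T,cv2.COLOR_BGR2HSV); m=(hs[...,2]<60);m[:210]=0;m[275:]=0;m[:,:215]=0;m[:,280:]=0
c,a,mm=max(blobs(m),key=lambda b:b[1]); p=np.argwhere(mm)[:,::-1]
w=np.array([onz(f,q,.026)[:2] for q in p]).astype(np.float32); print(c,a,cv2.minAreaRect(w))
# plate mask: not red, region
m=~((hs[...,0]<10)|(hs[...,0]>170))|(hs[...,1]<110); m[:165]=0;m[243:]=0;m[:,:312]=0;m[:,372:]=0
E
```

```text
at [ 0.5325 -0.1358  0.2314] [180.   -0.   20.6] t 1.2 w 5.98 f [ 0.3 -0.7  0.2]
[9.42, -7.28, 11.14] [0.0, -0.0, 0.1]
[9.41, -7.28, 18.74] [0.0, -0.0, 0.1]
[245.7236 241.4874] 2413 ((0.44113510847091675, 0.3255052864551544), (0.14996212720870972, 0.16560029983520508), 89.09776306152344)
```

Request:
servo_tool:
  plan:
    - [6,4.5,-3.5,3,0,0,0]
    - [6,9.4,-7.3,7,0,0,0]
    - [6,9.4,-7.3,11,0,0,0]
    - [6,9.4,-7.3,15,0,0,0]
    - [6,9.4,-7.3,18.7,0,0,0]
    - [6,9.4,-7.3,18.7,0,0,0]
    - [2,9.4,-7.3,18.7,0,0,0]
    - [2,9.4,-7.3,18.7,0,0,0]
    - [2,9.4,-7.3,18.7,0,0,0]
    - [2,9.4,-7.3,18.7,0,0,0]

```text
clock: 2.25
position: [0.5944, -0.0365, 0.0452]
tool_rot: [3.141, -0.001, 0.359]
force: [-1.1, -0.0, 6.7]
grip_width: 0.0246
finger_force: 33.7
```

```bash
python3 - <<'E'
from h import *
plan(((.54,.13,.14),5),((.495,.325,.14),0),((.495,.325,.013),0))
E
```

```text
at [ 0.5944 -0.0365  0.0452] [ 1.80e+02 -1.00e-01  2.06e+01] t 2.2 w 2.46 f [-1.1 -0.   6.7]
[0.77, -17.5, -9.49] [0.0, -0.1, 15.6]
[3.41, -37.34, -9.49] [0.0, -0.1, 20.6]
[3.4, -37.34, 3.21] [0.0, -0.1, 20.6]
```

Request:
servo_tool:
  plan:
    - [2,0,0,-5,0,0,0]
    - [2,0,-2,-9.5,0,0,0]
    - [2,0.5,-7,-9.5,0,0,5]
    - [2,1,-12,-9.5,0,0,10]
    - [2,1.5,-17,-9.5,0,0,15]
    - [2,2,-22,-9.5,0,0,20.6]
    - [2,2.5,-27,-9.5,0,0,20.6]
    - [2,3,-32,-9.5,0,0,20.6]
    - [2,3.4,-37,-9.5,0,0,20.6]
    - [2,3.4,-37.3,-5.5,0,0,20.6]

```text
clock: 3.25
position: [0.494, 0.3336, 0.1032]
tool_rot: [-3.133, -0.006, 0.007]
force: [1.7, 0.7, -1.7]
grip_width: 0.0249
finger_force: 33.0
```

```bash
python3 - <<'E'
from h import *
plan(((.495,.325,.013),0),((.495,.325,.12),0))
print(sinks())
E
```

```text
at [0.494  0.3336 0.1032] [-179.5   -0.3    0.4] t 3.2 w 2.49 f [ 1.7  0.7 -1.7]
[0.04, 0.94, 9.01] [-0.5, -0.3, 0.4]
[0.1, 0.85, -1.69] [-0.5, -0.3, 0.4]
[[0.6029, 0.042, np.int32(67)], [0.5389, -0.0022, np.int32(70)], [0.4705, 0.0334, np.int32(73)]]
```

Request:
servo_tool:
  plan:
    - [2,0,0,4.5,0,0,0]
    - [2,0,0,8.6,0,0,0]
    - [2,0,0,8.6,0,0,0]
    - [4.5,0,0,8.6,0,0,0]
    - [4.5,0,0,8.6,0,0,0]
    - [4.5,0,0,5,0,0,0]
    - [5,0,0,0,0,0,0]
    - [6,0,0,-2,0,0,0]
    - [6,2,5,-2,0,0,0]
    - [6,4,9.6,-2,0,0,0]

```text
clock: 4.3
position: [0.534, 0.2328, 0.1227]
tool_rot: [-3.139, -0.004, 0.003]
force: [1.7, -0.6, -0.2]
grip_width: 0.0598
finger_force: 0.0
```

Request:
servo_tool:
  plan:
    - [6,2,4.6,0,0,0,0]
    - [6,4,9.2,0,0,0,0]
    - [6,6,13.8,0,0,0,0]
    - [6,6.8,18.6,3,0,0,0]
    - [6,6.8,18.6,5,0,0,0]
    - [6,6.8,18.6,5,0,0,0]

```text
clock: 4.9
position: [0.6004, 0.0442, 0.069]
tool_rot: [3.141, 0.002, -0.003]
force: [-0.2, 0.6, 0.6]
grip_width: 0.06
finger_force: 0.0
```

```bash
python3 - <<'E'
from h import *
plan(((.603,.0417,.044),0),((.459,.325,.14),0))
E
```

```text
at [0.6004 0.0442 0.069 ] [ 1.8e+02  1.0e-01 -2.0e-01] t 4.9 w 6.0 f [-0.2  0.6  0.6]
[0.26, 0.25, 2.5] [0.0, 0.1, -0.2]
[-14.24, -28.02, -7.1] [0.0, 0.1, -0.2]
```

Request:
servo_tool:
  plan:
    - [6,0.3,0.2,2.5,0,0,0]
    - [6,0.3,0.2,2.5,0,0,0]
    - [2,0.3,0.2,2.5,0,0,0]
    - [2,0.3,0.2,2.5,0,0,0]
    - [2,0.3,0.2,2.5,0,0,0]
    - [2,0.3,0.2,-2.5,0,0,0]
    - [2,-1,-2,-7,0,0,0]
    - [2,-4,-6,-7,0,0,0]
    - [2,-6.5,-10,-7,0,0,0]
    - [2,-9,-14,-7,0,0,0]

```text
clock: 5.9
position: [0.5101, 0.1882, 0.1408]
tool_rot: [-3.141, -0.002, -0.0]
force: [0.6, 0.5, -0.8]
grip_width: 0.0251
finger_force: 31.9
```

Request:
servo_tool:
  plan:
    - [2,-2,-4.5,0,0,0,0]
    - [2,-4,-9,0,0,0,0]
    - [2,-5.2,-13,0,0,0,0]
    - [2,-5.2,-14,4,0,0,0]
    - [2,-5.2,-14,8.5,0,0,0]
    - [2,-5.2,-14,12.6,0,0,0]
    - [2,-5.2,-14,12.6,0,0,0]
    - [4.5,-5.2,-14,12.6,0,0,0]
    - [4.5,-5.2,-14,12.6,0,0,0]
    - [4.5,-5.2,-14,8,0,0,0]

```text
clock: 6.9
position: [0.4575, 0.3253, 0.0578]
tool_rot: [3.138, 0.004, 0.0]
force: [0.8, 0.6, 1.4]
grip_width: 0.0451
finger_force: 0.0
```

Request:
servo_tool:
  plan:
    - [4.5,0,0,-4,0,0,0]
    - [6,0,0,-8,0,0,0]
    - [6,1,4.5,-8,0,0,0]
    - [6,2,9,-8,0,0,0]
    - [6,3,13.5,-8,0,0,0]
    - [6,4,18,-8,0,0,0]
    - [6,6,22.5,-8,0,0,0]
    - [6,8,27,-8,0,0,0]
    - [6,8,32.5,-5,0,0,0]
    - [6,8,32.7,-5,0,0,0]

```text
clock: 7.9
position: [0.5388, -0.0058, 0.11]
tool_rot: [3.14, -0.001, -0.006]
force: [-0.0, -0.4, 0.4]
grip_width: 0.0603
finger_force: 0.0
```

```bash
python3 - <<'E'
from h import *
print(sinks())
plan(((.5395,-.0022,.044),1),((.423,.325,.14),0))
E
```

```text
[[0.4948, 0.319, np.int32(75)], [0.4563, 0.3203, np.int32(79)]]
at [ 0.5385 -0.0057  0.1096] [179.9  -0.   -0.3] t 8.0 w 5.98 f [-1.5 -2.3 -1. ]
[0.1, -0.36, 6.56] [0.1, 0.0, -1.3]
[-11.74, -33.0, -3.1] [0.1, -0.0, -0.3]
```

Request:
servo_tool:
  plan:
    - [6,0.1,-0.3,4.5,0,0,-1]
    - [6,0.1,-0.3,6.5,0,0,-1]
    - [6,0.1,-0.3,6.5,0,0,-1]
    - [2,0.1,-0.3,6.5,0,0,-1]
    - [2,0.1,-0.3,6.5,0,0,-1]
    - [2,0.1,-0.3,6.5,0,0,-1]
    - [2,0.1,-0.3,2,0,0,-1]
    - [2,-1,-2,-3,0,0,0]
    - [2,-3,-6.5,-3,0,0,0]
    - [2,-5,-11,-3,0,0,0]

```text
clock: 8.95
position: [0.4897, 0.1104, 0.1422]
tool_rot: [-3.14, -0.005, -0.003]
force: [0.0, 1.4, -0.9]
grip_width: 0.0249
finger_force: 30.7
```

Request:
servo_tool:
  plan:
    - [2,-2,-4.5,0,0,0,0]
    - [2,-4,-9,0,0,0,0]
    - [2,-6,-13.5,0,0,0,0]
    - [2,-6.7,-18,0,0,0,0]
    - [2,-6.7,-22,4,0,0,0]
    - [2,-6.7,-22,8.5,0,0,0]
    - [2,-6.7,-22,12.6,0,0,0]
    - [2,-6.7,-22,12.6,0,0,0]
    - [4.5,-6.7,-22,12.6,0,0,0]
    - [4.5,-6.7,-22,12.6,0,0,0]

```text
clock: 9.95
position: [0.4233, 0.33, 0.0159]
tool_rot: [-3.14, -0.002, -0.001]
force: [-0.1, -0.1, 0.4]
grip_width: 0.0454
finger_force: 0.0
```

```bash
python3 - <<'E'
from h import *
print(sinks())
plan(((.471,.0325,.044),-15))
E
```

```text
[[0.4949, 0.3189, np.int32(74)], [0.4704, 0.0336, np.int32(74)], [0.4589, 0.3184, np.int32(60)]]
at [0.4233 0.33   0.0159] [-1.799e+02 -1.000e-01 -0.000e+00] t 10.0 w 4.5 f [ 0.9  0.6 -0.1]
[4.8, 29.74, -2.87] [-0.1, -0.1, 15.0]
```

Request:
servo_tool:
  plan:
    - [4.5,0,0,-5,0,0,0]
    - [5,0,0,-10,0,0,0]
    - [6,0.8,4.5,-10,0,0,0]
    - [6,1.6,9,-10,0,0,5]
    - [6,2.4,13.5,-10,0,0,10]
    - [6,3.2,18,-10,0,0,15]
    - [6,4,22.5,-10,0,0,15]
    - [6,4.8,27,-10,0,0,15]
    - [6,4.8,29.7,-7,0,0,15]
    - [6,4.8,29.7,-5,0,0,15]

```text
clock: 11.0
position: [0.4708, 0.0282, 0.0644]
tool_rot: [-3.141, -0.003, -0.268]
force: [-0.1, 0.5, -0.4]
grip_width: 0.06
finger_force: 0.0
```

Request:
servo_tool:
  plan:
    - [6,0,0,2.1,0,0,0]
    - [6,0,0,2.1,0,0,0]
    - [6,0,0,2.1,0,0,0]
    - [2,0,0,2.1,0,0,0]
    - [2,0,0,2.1,0,0,0]
    - [2,0,0,2.1,0,0,0]

```text
clock: 11.6
position: [0.4707, 0.0326, 0.0434]
tool_rot: [-3.141, -0.001, -0.262]
force: [-2.3, 0.2, 17.7]
grip_width: 0.0252
finger_force: 31.6
```

```bash
python3 - <<'E'
from h import *
plan(((.387,.325,.14),0),((.387,.325,.014),0))
E
```

```text
at [0.4707 0.0326 0.0434] [-1.8e+02 -1.0e-01 -1.5e+01] t 11.6 w 2.52 f [-2.3  0.2 17.7]
[-15.63, -26.08, -9.66] [-0.0, -0.1, -15.0]
[-15.65, -26.07, 2.94] [-0.0, -0.1, -15.0]
```

Request:
servo_tool:
  plan:
    - [2,0,0,-4.5,0,0,0]
    - [2,-1,-2,-9,0,0,-3]
    - [2,-3.5,-6,-9.6,0,0,-8]
    - [2,-6,-10,-9.6,0,0,-12]
    - [2,-8.5,-14,-9.6,0,0,-15]
    - [2,-11,-18,-9.6,0,0,-15]
    - [2,-13.5,-22,-9.6,0,0,-15]
    - [2,-15.6,-26,-9.6,0,0,-15]
    - [2,-15.6,-26,-5,0,0,-15]
    - [2,-15.6,-26,-1,0,0,-15]

```text
clock: 12.6
position: [0.3865, 0.3258, 0.052]
tool_rot: [-3.139, -0.002, 0.003]
force: [1.1, -0.3, -1.3]
grip_width: 0.0251
finger_force: 29.8
```

Request:
servo_tool:
  plan:
    - [2,0,0,3.8,0,0,0]
    - [2,0,0,3.8,0,0,0]
    - [4.5,0,0,3.8,0,0,0]
    - [4.5,0,0,3.8,0,0,0]
    - [4.5,0,0,-1,0,0,0]
    - [4.5,0,0,-6,0,0,0]
    - [4.5,0,0,-11,0,0,0]
    - [4.5,0,0,-14,0,0,0]

```text
clock: 13.4
position: [0.3876, 0.3245, 0.1983]
tool_rot: [-3.137, -0.005, -0.001]
force: [1.5, 0.5, -1.6]
grip_width: 0.0453
finger_force: 0.0
```

```bash
python3 - <<'E'
from h import *
np.set_printoptions(precision=4,suppress=True)
print(sinks())
T=grab('top','top1');S=grab('side','side1')
for f,n in((T,'top'),(S,'side')):
    h=cv2.cvtColor(f['frame'],cv2.COLOR_BGR2HSV); H,Sa,V=h[...,0].astype(int),h[...,1],h[...,2]
    yel=(H>15)&(H<35)&(Sa>120)&(V>100)
    for c,a,m in blobs(yel,30):
        if a>250: continue
        p=np.argwhere(m)[:,::-1]
        w=np.array([onz(f,q,.050)[:2] for q in p]).astype(np.float32); print(n,'lip',c,cv2.minAreaRect(w))
    # plate = non-red around
    red=((H<10)|(H>170))&(Sa>110)
    m=(Sa<60)&(V>95); 
    if n=='top': b=(312,165,376,247)
    else: b=(285,165,405,260)
    k=np.zeros_like(m); k[b[1]:b[3],b[0]:b[2]]=1
    c,a,mm=max(blobs(m&k),key=lambda q:q[1]); p=np.argwhere(mm)[:,::-1]
    w=np.array([onz(f,q,.042)[:2] for q in p]).astype(np.float32); print(n,'plate',c,a,cv2.minAreaRect(w))
    # green board pixels
    g=(H>38)&(H<95)&(Sa>60)&(V>50)
    for c,a,mm in blobs(g,15): 
        if a<1500: print(n,'green',c,a,onz(f,c,.006)[:2])
    # wood / tin content
    o=(H>6)&(H<25)&(Sa>60)&(V>110)
    for c,a,mm in blobs(o,20):
        if a<400: print(n,'orange',c,a,onz(f,c,.02)[:2],onz(f,c,.066)[:2])
cv2.imwrite('pics/b.png',np.vstack([cv2.resize(T['frame'][160:220,255:380],(800,384),interpolation=2),cv2.resize(S['frame'][245:285,240:390],(800,213),interpolation=2)]))
E
```

```text
[[0.4948, 0.319, np.int32(75)], [0.4565, 0.3205, np.int32(78)], [0.4214, 0.3241, np.int32(78)], [0.3937, 0.3185, np.int32(46)]]
top lip [347.2535 241.1268] ((0.4358707666397095, -0.001333087682723999), (0.005202057771384716, 0.16588003933429718), 1.0883947610855103)
top plate [346.1164 207.7198] 3444 ((0.5564349293708801, -0.006981812417507172), (0.23395323753356934, 0.1866188496351242), 1.290783405303955)
top green [457.4343 118.7424] 594 [ 0.8297 -0.3769]
top green [282.4255 191.3404] 47 [0.6024 0.2061]
top orange [401.119  126.8571] 42 [ 0.8046 -0.1885] [ 0.7961 -0.182 ]
top orange [211.1405 182.9189] 185 [0.6344 0.4383] [0.6307 0.4273]
top orange [432.0802 186.7925] 212 [ 0.6054 -0.2833] [ 0.6025 -0.2741]
top orange [637.2727 202.2273] 44 [ 0.5406 -0.9422] [ 0.5395 -0.9146]
top orange [456.6197 253.9225] 142 [ 0.3864 -0.3552] [ 0.3896 -0.344 ]
top orange [347.0687 241.2137] 131 [ 0.4347 -0.0025] [ 0.4365 -0.0012]
side plate [319.8208 184.3653] 2316 ((0.59415602684021, -0.013738647103309631), (0.2218196988105774, 0.20131602883338928), 32.64169692993164)
side green [276.8736 265.3103] 87 [0.5999 0.2085]
side green [263.381  274.7143] 21 [0.611  0.2439]
side orange [591.1389  75.4861] 72 [ 0.1168 -0.9948] [ 0.1278 -0.8992]
```

View pics/b.png

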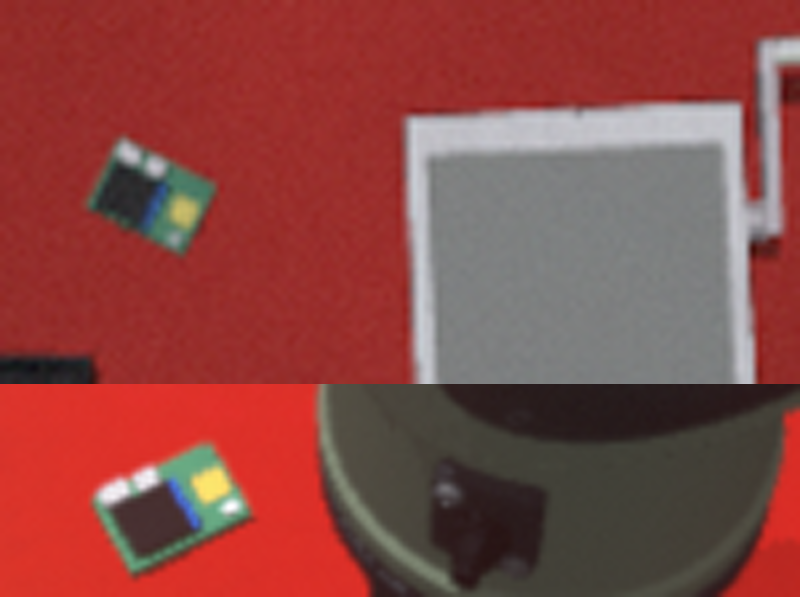

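The four sinks are all in the tray. In the top crop the board is face up at (150,195), with the pad towards the plate and a long-axis yaw of about 64°. Next I'll work out the stand pose, check it against the leg handle, and plan the swing.

```bash
python3 - <<'E'
from h import *
np.set_printoptions(precision=4,suppress=True)
T=grab('top');S=grab('side')
P=lambda u,z:onz(T,u,z)[:2]
fl,fr=P((318.3,178.4),.042),P((370.9,176.1),.042)
print('far corners',fl,fr,'mid',(fl+fr)/2)
ll,lr=P((320.9,242.5),.047),P((373.2,240.3),.047); print('lip',ll,lr,(ll+lr)/2)
h1,h2=P((375.2,167.4),.043),P((391,167.4),.043); print('handle',h1,h2,(h1+h2)/2)
# triangulate handle ends
s=lambda a,b:(230+a/3,60+b/3)
print('far end tri',tri(T,(391,167.4),S,s(305,273)))
yaw=np.radians(1.3); o=np.array([.538,-.001,0]); Rz=Ro.from_euler('z',yaw)
for q in([.1337,-.128,.0428],[.05,-.128,.028],[.105,.085,.042],[-.102,0,.05]): 
    w=o+Rz.apply(q); print(q,w,proj(T,w),proj(S,w))
print(bot.observe()['qpos'])
# board corners from crop
c=[np.array((255+x*125/800,160+y*60/384)) for x,y in((122,137),(216,183),(187,255),(87,210))]
w=np.array([P(q,.006) for q in c]); print('board T',w.mean(0),w)
c=[np.array((240+x*150/800,245+(y-384)*40/213)) for x,y in((94,495),(213,440),(253,517),(135,572))]
w=np.array([onz(S,q,.006)[:2] for q in c]); print('board S',w.mean(0),w)
E
```

```text
far corners [0.6394 0.086 ] [ 0.643  -0.0836] mid [0.6412 0.0012]
lip [0.4334 0.0819] [ 0.4369 -0.0851] [ 0.4352 -0.0016]
handle [ 0.6707 -0.0981] [ 0.6695 -0.1489] [ 0.6701 -0.1235]
far end tri (array([ 0.6705, -0.1484,  0.0428]), np.float64(0.002148276295547436))
[0.1337, -0.128, 0.0428] [ 0.6746 -0.1259  0.0428] [383.8191 166.0072] [326.5401 155.1946]
[0.05, -0.128, 0.028] [ 0.5909 -0.1278  0.028 ] [384.6529 192.1793] [353.3006 170.3826]
[0.105, 0.085, 0.042] [0.641  0.0864 0.042 ] [318.1925 177.8954] [292.1543 211.9386]
[-0.102, 0, 0.05] [ 0.436  -0.0033  0.05  ] [347.5923 241.1593] [386.5234 221.6903]
[-0.7392  0.3811 -0.0967  1.9506  0.0498  0.8104 -2.4343]
board T [0.6049 0.2177] [[0.6359 0.2332]
 [0.611  0.1851]
 [0.5742 0.2007]
 [0.5986 0.2519]]
board S [0.6042 0.2188] [[0.6357 0.2331]
 [0.6092 0.184 ]
 [0.5729 0.2054]
 [0.5989 0.2525]]
```

Request:
servo_tool:
  plan:
    - [5,2.4,3.9,0,0,0,-8]
    - [5,4.8,7.8,0,0,0,-16]
    - [5,7.2,11.7,0,0,0,-24]
    - [5,9.6,15.6,0,0,0,-32]
    - [5,12,19.5,0,0,0,-40]
    - [5,14.4,23.4,0,0,0,-48]
    - [5,16.8,27.3,0,0,0,-56]
    - [5,19.2,31.2,0,0,0,-64]
    - [5,21.6,35.1,0,0,0,-72]
    - [5,24,39,0,0,0,-80]

```text
clock: 14.65
position: [0.627, -0.0684, 0.1915]
tool_rot: [-3.14, 0.0, 1.397]
force: [0.2, 0.2, 0.0]
grip_width: 0.0499
finger_force: 0.0
```

```bash
python3 - <<'E'
from h import *
plan(((.671,-.135,.12),91.2),((.671,-.135,.024),91.2))
print(bot.observe()['qpos'])
E
```

```text
at [ 0.627  -0.0684  0.1915] [-179.9    0.    80. ] t 14.7 w 4.99 f [0.2 0.2 0. ]
[-5.79, 5.49, 7.15] [-0.1, 0.0, -11.2]
[-5.79, 5.51, 16.75] [-0.1, 0.0, -11.2]
[ 0.22193089  0.58710815 -0.31105349  1.61035338  0.20576789  0.97782775
 -0.32980732]
```

Request:
servo_tool:
  plan:
    - [5,-3,2.7,2,0,0,-6]
    - [5,-5.8,5.5,5,0,0,-11]
    - [5,-5.8,5.5,9,0,0,-11]
    - [5,-5.8,5.5,13,0,0,-11]
    - [5,-5.8,5.5,16.7,0,0,-11]
    - [5,-5.8,5.5,16.7,0,0,-11]
    - [1,-5.8,5.5,16.7,0,0,-11]
    - [1,-5.8,5.5,16.7,0,0,-11]
    - [1,-5.8,5.5,16.7,0,0,-11]
    - [1,-5.8,5.5,16.7,0,0,-11]
  force: 30

```text
clock: 15.65
position: [0.6707, -0.1331, 0.0276]
tool_rot: [3.141, 0.001, 1.583]
force: [-6.3, 1.3, 8.5]
grip_width: 0.0126
finger_force: 29.2
```

```bash
python3 - <<'E'
from h import *
plan()
for L in np.arange(.13,2.45,.13):
    a=np.radians(10)+L; print(round(L,2), (8.5*np.array([np.cos(a)-np.cos(np.radians(10)), -np.sin(a)+np.sin(np.radians(10))])).round(2))
E
```

```text
at [ 0.6707 -0.1331  0.0276] [179.9   0.   90.7] t 15.7 w 1.26 f [-6.3  1.3  8.5]
0.13 [-0.26 -1.07]
0.26 [-0.66 -2.1 ]
0.39 [-1.19 -3.07]
0.52 [-1.84 -3.96]
0.65 [-2.6  -4.76]
0.78 [-3.46 -5.46]
0.91 [-4.4  -6.04]
1.04 [-5.41 -6.49]
1.17 [-6.46 -6.81]
1.3 [-7.55 -6.98]
1.43 [-8.66 -7.02]
1.56 [-9.76 -6.91]
1.69 [-10.83  -6.66]
1.82 [-11.87  -6.27]
1.95 [-12.84  -5.75]
2.08 [-13.74  -5.11]
2.21 [-14.55  -4.36]
2.34 [-15.25  -3.51]
```

Request:
servo_tool:
  plan:
    - [1,0,-0.25,-1.05,0,0,0]
    - [1,0,-0.65,-2.1,0,0,0]
    - [1,0,-1.2,-3.05,0,0,0]
    - [1,0,-1.85,-3.95,0,0,0]
    - [1,0,-2.6,-4.75,0,0,0]
    - [1,0,-3.45,-5.45,0,0,0]
    - [1,0,-4.4,-6.05,0,0,0]
    - [1,0,-5.4,-6.5,0,0,0]
    - [1,0,-6.45,-6.8,0,0,0]
    - [1,0,-7.55,-7,0,0,0]

```text
clock: 16.65
position: [0.5993, -0.1346, 0.1001]
tool_rot: [3.13, 0.002, 1.583]
force: [9.6, -4.6, 16.9]
grip_width: 0.0128
finger_force: 31.6
```

```bash
python3 - <<'E'
from h import *
plan()
T=grab('top');S=grab('side')
cv2.imwrite('pics/leg1.png',cv2.resize(S['frame'][90:270,270:430],None,fx=3,fy=3,interpolation=2))
E
```

```text
at [ 0.5993 -0.1346  0.1001] [1.793e+02 1.000e-01 9.070e+01] t 16.6 w 1.28 f [ 9.6 -4.6 16.9]
```

View pics/leg1.png

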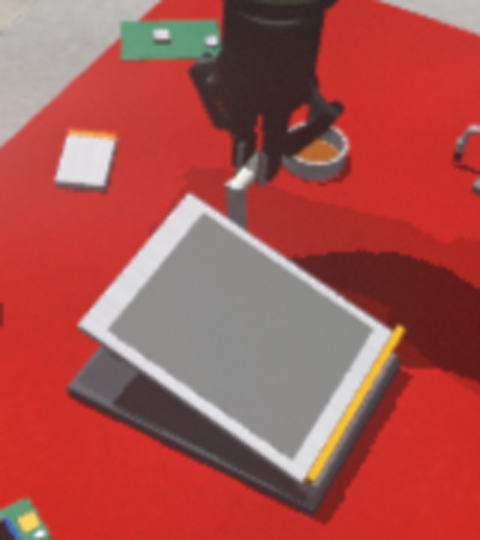

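The handle is gripped with the leg near vertical, and the plate is rising. I'll keep following the arc to the stop.

Request:
servo_tool:
  plan:
    - [1,0,-1.1,0,0,0,0]
    - [1,0,-2.2,0.1,0,0,0]
    - [1,0,-3.3,0.35,0,0,0]
    - [1,0,-4.3,0.7,0,0,0]
    - [1,0,-5.3,1.25,0,0,0]
    - [1,0,-6.2,1.9,0,0,0]
    - [1,0,-7,2.65,0,0,0]
    - [1,0,-7.7,3.5,0,0,0]
    - [1,0,-8,4,0,0,0]
    - [1,0,-8,4,0,0,0]

```text
clock: 17.75
position: [0.5153, -0.1354, 0.0561]
tool_rot: [3.14, 0.001, 1.583]
force: [-0.2, -4.7, 5.5]
grip_width: 0.013
finger_force: 34.4
```

Request:
servo_tool:
  plan:
    - [1,0,0,0,0,0,0]
    - [3,0,0,0,0,0,0]
    - [4,0,0,0,0,0,0]
    - [4,0,0,0,0,0,0]
    - [4,0,0,-3,0,0,0]
    - [4,0,0,-8,0,0,0]
    - [4,0,0,-13,0,0,0]
    - [4,0,0,-13,0,0,0]

```text
clock: 18.55
position: [0.5176, -0.1351, 0.191]
tool_rot: [3.133, 0.002, 1.583]
force: [1.1, 0.1, -0.3]
grip_width: 0.04
finger_force: 0.0
```

```bash
cat >> h.py <<'E'
def hsv(f):
    h=cv2.cvtColor(f['frame'],cv2.COLOR_BGR2HSV); return h[...,0].astype(int),h[...,1].astype(int),h[...,2].astype(int)
def rect(f,m,z):
    p=np.argwhere(m)[:,::-1]; return cv2.minAreaRect(np.array([onz(f,q,z)[:2] for q in p]).astype(np.float32))
E
python3 - <<'E'
from h import *
np.set_printoptions(precision=4,suppress=True)
T=grab('top');S=grab('side')
plan(((.605,.218,.12),154))
# board presence: pixels not red in neighbourhood
for f,n,b in((T,'top',(255,165,308,225)),(S,'side',(235,240,305,295))):
    H,s,v=hsv(f); m=~(((H<8)|(H>172))&(s>120)); k=np.zeros_like(m);k[b[1]:b[3],b[0]:b[2]]=1
    for c,a,mm in blobs(m&k,60): print(n,c,a,onz(f,c,.006)[:2],rect(f,mm,.006))
cv2.imwrite('pics/leg2.png',cv2.resize(S['frame'][120:270,270:430],None,fx=3,fy=3,interpolation=2))
E
```

```text
at [ 0.5154 -0.135   0.1863] [179.9   0.   90.7] t 18.6 w 4.0 f [-0.4  0.4 -1.1]
[35.19, 9.39, 6.63] [0.1, 0.1, -63.3]
top [278.3864 190.15  ] 220 [0.6066 0.2194] ((0.6068362593650818, 0.22002004086971283), (0.057847537100315094, 0.04127701744437218), 62.18049240112305)
top [261.5 220. ] 126 [0.5095 0.2766] ((0.5095468759536743, 0.2766599655151367), (0.04301335662603378, 0.026285286992788315), 88.77347564697266)
side [271.377  267.6347] 427 [0.6068 0.22  ] ((0.6078587174415588, 0.218890979886055), (0.05669231712818146, 0.044513776898384094), 62.85722732543945)
```

View pics/leg2.png

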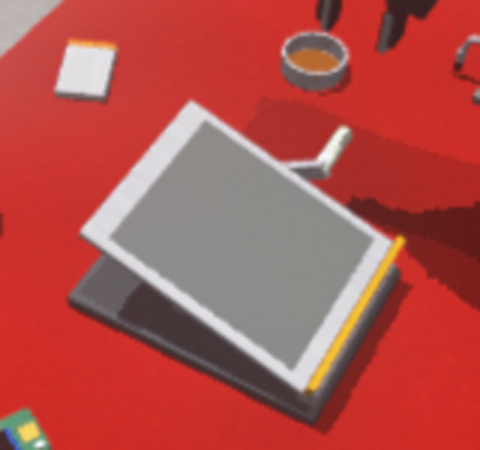

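The leg is past centre, with its handle on the robot side, and the plate is tilted. The board is at about (.606,.219), yaw 62.5°, and I'll fetch it now.

Request:
servo_tool:
  plan:
    - [7.5,4,1,0,0,0,-7]
    - [7.5,8,2,0,0,0,-14]
    - [7.5,12,3,0,0,0,-21]
    - [7.5,16,4,0,0,0,-28]
    - [7.5,20,5,0,0,0,-35]
    - [7.5,24,6,0,0,0,-42]
    - [7.5,28,7.2,0,0,0,-50]
    - [7.5,32,8.4,2,0,0,-58]
    - [7.5,35.3,9.3,6,0,0,-62]
    - [7.5,35.3,9.3,8,0,0,-62]

```text
clock: 19.65
position: [0.6015, 0.224, 0.1012]
tool_rot: [-3.141, -0.005, 2.673]
force: [-0.6, -1.2, 0.0]
grip_width: 0.0748
finger_force: 0.0
```

Request:
servo_tool:
  plan:
    - [7.5,0,0,3,0,0,0]
    - [7.5,0,0,6,0,0,0]
    - [7.5,0,0,7,0,0,0]
    - [7.5,0,0,7,0,0,0]

```text
clock: 20.05
position: [0.6022, 0.2191, 0.0334]
tool_rot: [-3.139, -0.003, 2.666]
force: [-0.3, 0.0, 0.3]
grip_width: 0.0748
finger_force: 0.0
```

```bash
python3 - <<'E'
from h import *
np.set_printoptions(precision=4,suppress=True)
T=grab('top');S=grab('side')
plan(((.606,.219,.002),152.5))
cv2.imwrite('pics/g1.png',cv2.resize(S['frame'][190:310,210:350],None,fx=4,fy=4,interpolation=2))
E
```

```text
at [0.6037 0.2196 0.036 ] [180.    0.  152.7] t 20.1 w 7.51 f [0.4 0.8 0.9]
[-0.23, 0.05, 3.4] [0.0, 0.0, 0.2]
```

View pics/g1.png

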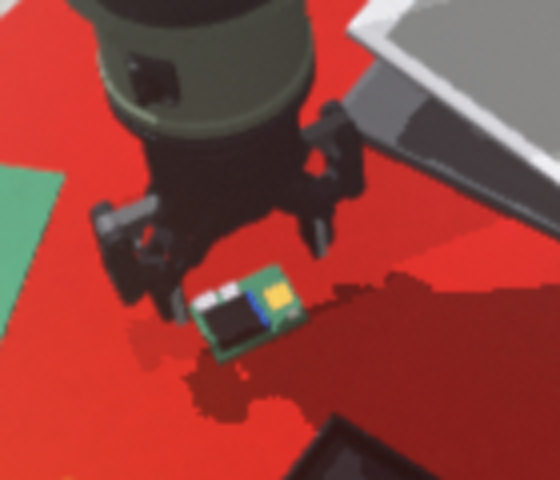

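The open fingers straddle the board's short ends. The tips sit about 5 mm short of the TCP at this width, so I'll aim the TCP at -4 mm.

Request:
servo_tool:
  plan:
    - [7.5,-0.1,0,2,0,0,0]
    - [7.5,-0.2,0,3.5,0,0,0]
    - [7.5,-0.2,0,3.9,0,0,0]
    - [7.5,-0.2,0,3.9,0,0,0]
    - [6.5,-0.2,0,3.9,0,0,0]
    - [5,-0.2,0,3.9,0,0,0]
    - [5,-0.2,0,3.9,0,0,0]
    - [5,-0.2,0,3.9,0,0,0]
  force: 30

```text
clock: 20.95
position: [0.6056, 0.2186, -0.0028]
tool_rot: [3.141, 0.001, 2.666]
force: [-0.6, -0.5, 5.4]
grip_width: 0.0548
finger_force: 31.1
```

Request:
servo_tool:
  plan:
    - [5,0,0,-2,0,0,0]
    - [5,0,0,-6,0,0,0]
    - [5,0,0,-10,0,0,0]
    - [5,0,0,-15,0,0,0]
    - [5,0,0,-20,0,0,0]
    - [5,0,0,-20,0,0,0]

```text
clock: 21.55
position: [0.6074, 0.22, 0.2049]
tool_rot: [3.134, 0.007, 2.666]
force: [0.8, -0.2, -1.5]
grip_width: 0.0546
finger_force: 32.4
```

```bash
python3 - <<'E'
from h import *
np.set_printoptions(precision=4,suppress=True)
T=grab('top');S=grab('side')
print(bot.observe()['qpos'])
cv2.imwrite('pics/g2.png',cv2.resize(S['frame'][130:310,190:390],None,fx=3,fy=3,interpolation=2))
# lip point with the plate tilted, stand_o (.535,0), yaw 1.3deg
o=np.array([.535,0,0]);Z=Ro.from_euler('z',1.3,degrees=True);th=.33
Rp=Z*Ro.from_euler('y',-th)
hinge=o+Z.apply([-.1,0,.028])
for lipx in(.001,0.):  # inner lip face offset from hinge in x (lip at -105..-99)
    L=hinge+Rp.apply([lipx,0,.014]); print('lip',L)
for f,n in((T,'T'),(S,'S')):
    H,s,v=hsv(f); m=(H>15)&(H<35)&(s>120)&(v>100)
    for c,a,mm in blobs(m,30):
        if a<250: print(n,c,a,onz(f,c,.05)[:2],rect(f,mm,.05))
print('lip top mid predicted',hinge+Rp.apply([-.002,0,.024]))
# grasp target: board centre at lip + 20mm slope,  3mm above + clearance; tool z = -plate normal
Rt=Rp*Ro.from_euler('xyz',[180,0,180],degrees=True)
def tgt(dx,dy,dz,tip=.0053+.0015):
    return L+Rp.apply([dx,dy,dz-tip+.0015])
for d in((.035,0,.06),(.03,0,.01),(.03,0,.003)): plan((tgt(*d),Rt))
E
```

```text
[-0.0193  0.6573 -0.6592  1.5574  0.4404  1.0761  0.3062]
lip [ 0.4314 -0.0024  0.0416]
lip [ 0.4305 -0.0024  0.0412]
T [361.85 242.6 ] 60 [ 0.4305 -0.0486] ((0.4303780496120453, -0.04916192591190338), (0.007919615134596825, 0.07026855647563934), 1.9750237464904785)
S [387.5323 225.5054] 186 [0.4293 0.0054] ((0.4293995499610901, -0.0006891489028930664), (0.007303820922970772, 0.17401404678821564), 1.4345839023590088)
S [271.     206.6061] 33 [0.6892 0.1054] ((0.688883900642395, 0.10532859712839127), (0.015191460959613323, 0.015091980807483196), 63.60503005981445)
lip top mid predicted [ 0.4254 -0.0025  0.0501]
at [0.6057 0.2185 0.1991] [179.9   0.1 152.7] t 21.6 w 5.46 f [-0.1 -0.5 -1.3]
[4.12, -26.94, 9.41] [-4.6, -18.3, -28.3]
at [0.6057 0.2185 0.1991] [179.9   0.1 152.7] t 21.6 w 5.46 f [-0.1 -0.5 -1.3]
[3.13, -26.4, 14.3] [-4.6, -18.3, -28.3]
at [0.6057 0.2185 0.1991] [179.9   0.1 152.7] t 21.6 w 5.46 f [-0.1 -0.5 -1.3]
[2.93, -26.3, 14.96] [-4.6, -18.3, -28.3]
```

View pics/g2.png

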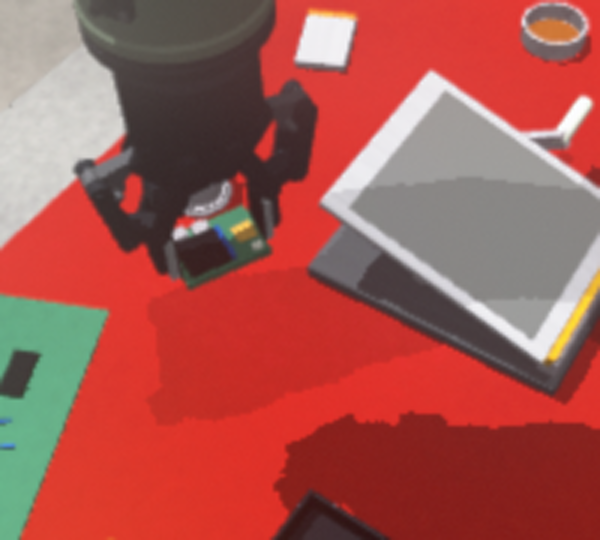

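The board is held level between the fingers, and the tilted plate is clear. I'll shift the lip estimate to the newly measured one (about 4 mm further) and recompute the approach.

```bash
cat >> h.py <<'E'
Zs=Ro.from_euler('z',1.3,degrees=True); Rp=Zs*Ro.from_euler('y',-.33); L=np.array([.4355,-.001,.0416])
Rt=Rp*Ro.from_euler('xyz',[180,0,180],degrees=True)
def pl(dx,dy,dz): return L+Rp.apply([dx,dy,dz])
E
python3 - <<'E'
from h import *
plan((pl(.034,0,.10),Rt),(pl(.034,0,.04),Rt),(pl(.034,0,.007),Rt))
E
```

```text
at [0.6057 0.2185 0.1991] [1.799e+02 1.000e-01 1.527e+02] t 21.6 w 5.46 f [-0.1 -0.5 -1.3]
[5.1, -27.33, 5.11] [-4.6, -18.3, -28.3]
[3.41, -26.41, 10.8] [-4.6, -18.3, -28.3]
[2.48, -25.91, 13.92] [-4.6, -18.3, -28.3]
```

Request:
servo_tool:
  plan:
    - [5,0.8,-4.5,0,-0.6,-2.3,-3.5]
    - [5,1.6,-9,0,-1.2,-4.6,-7.1]
    - [5,2.4,-13.5,0,-1.8,-6.9,-10.6]
    - [5,3.2,-18,0,-2.4,-9.2,-14.2]
    - [5,4.1,-22.5,1,-3,-11.5,-17.7]
    - [5,5,-26,3,-3.6,-13.8,-21.2]
    - [5,5.1,-27.3,5.1,-4.2,-16.1,-24.8]
    - [5,4.2,-26.9,8,-4.6,-18.3,-28.3]
    - [5,3.4,-26.4,10.8,-4.6,-18.3,-28.3]
    - [5,3.4,-26.4,10.8,-4.6,-18.3,-28.3]

```text
clock: 22.65
position: [0.4533, -0.0038, 0.0995]
tool_rot: [-3.135, 0.329, -3.129]
force: [0.6, -0.1, 0.0]
grip_width: 0.0548
finger_force: 32.4
```

Request:
servo_tool:
  plan:
    - [5,0,0,1.5,0,0,0]
    - [5,0,0,2.8,0,0,0]
    - [5,0,0,3,0,0,0]
    - [5,0,0,3,0,0,0]

```text
clock: 23.05
position: [0.4627, -0.0039, 0.0714]
tool_rot: [-3.136, 0.328, -3.13]
force: [-0.0, -0.8, -1.4]
grip_width: 0.0552
finger_force: 32.3
```

```bash
python3 - <<'E'
from h import *
np.set_printoptions(precision=4,suppress=True)
T=grab('top');S=grab('side')
o=bot.observe(); plan((pl(.034,0,.007),Rt)); print(Rp.inv().apply(o['position']-L), Rp.inv().apply(o['force']))
cv2.imwrite('pics/p1.png',cv2.resize(S['frame'][140:260,280:420],None,fx=4,fy=4,interpolation=2))
E
```

```text
at [ 0.4631 -0.004   0.0721] [-179.7   18.9 -179.4] t 23.1 w 5.49 f [ 0.2  0.1 -0.1]
[0.2, 0.37, 1.29] [-0.6, -0.0, -0.6]
[ 0.036  -0.0036  0.0199] [ 0.1738  0.0691 -0.1626]
```

View pics/p1.png

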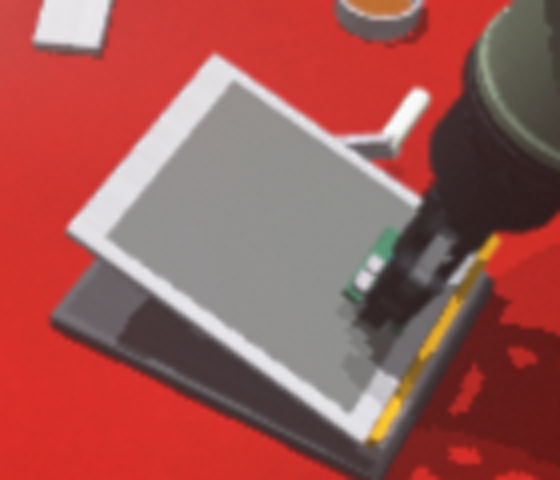

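Request:
servo_tool:
  plan:
    - [5,0.1,0.3,0.7,-0.6,0,-0.6]
    - [5,0.1,0.3,1.3,-0.6,0,-0.6]
    - [5,0.1,0.3,1.6,-0.6,0,-0.6]
    - [5,0.1,0.3,1.7,-0.6,0,-0.6]
    - [5,0.1,0.3,1.8,-0.6,0,-0.6]
    - [5,0.1,0.3,1.8,-0.6,0,-0.6]

```text
clock: 23.75
position: [0.4682, -0.0008, 0.0545]
tool_rot: [3.141, 0.33, -3.119]
force: [0.0, -0.1, -1.8]
grip_width: 0.055
finger_force: 32.4
```

```bash
cat >> h.py <<'E'
def pf():
    o=bot.observe(); print('plate frame mm',(1000*Rp.inv().apply(o['position']-L)).round(1),'F',Rp.inv().apply(o['force']).round(1))
E
python3 - <<'E'
from h import *
plan((pl(.034,0,.0),Rt)); pf()
E
```

```text
at [ 0.4682 -0.0008  0.0545] [ 179.9   18.9 -178.7] t 23.8 w 5.5 f [ 0.  -0.1 -1.8]
[0.11, 0.06, 0.16] [0.1, -0.0, -0.0]
plate frame mm [35.1 -0.6  1.6] F [-0.6 -0.1 -1.7]
```

Request:
servo_tool:
  plan:
    - [5,0,0,0.1,0,0,0]
    - [5,0,0,0.2,0,0,0]
    - [5,0,0,0.3,0,0,0]
    - [5,0,0,0.35,0,0,0]
    - [5,0,0,0.35,0,0,0]

```text
clock: 24.25
position: [0.4692, -0.0008, 0.0516]
tool_rot: [3.141, 0.33, -3.119]
force: [-11.3, -0.8, 28.9]
grip_width: 0.0549
finger_force: 35.5
```

```bash
python3 -c "
from h import *
pf()"
```

```text
plate frame mm [35.1 -0.5 -1.5] F [-1.3 -0.6 31. ]
```

Request:
servo_tool:
  plan:
    - [5,0,0,-0.1,0,0,0]
    - [5,0.3,0,-0.1,0,0,0]
    - [5,0.6,0,-0.1,0,0,0]
    - [5,0.9,0,-0.1,0,0,0]
    - [5,1.1,0,-0.1,0,0,0]
    - [5,1.2,0,-0.1,0,0,0]
    - [5,1.2,0,-0.1,0,0,0]

```text
clock: 24.95
position: [0.4575, -0.0011, 0.0479]
tool_rot: [3.14, 0.329, -3.119]
force: [-0.5, -0.5, 0.0]
grip_width: 0.0546
finger_force: 32.4
```

```bash
python3 -c "
from h import *
pf()"
```

```text
plate frame mm [22.8 -0.6 -1.1] F [-0.5 -0.5  0.2]
```

Request:
servo_tool:
  plan:
    - [5,0.1,0,0,0,0,0]
    - [5,0.2,0,0,0,0,0]
    - [5,0.3,0,0,0,0,0]
    - [5,0.3,0,0,0,0,0]

```text
clock: 25.35
position: [0.4547, -0.0011, 0.0471]
tool_rot: [3.14, 0.329, -3.119]
force: [-0.4, 0.5, -0.3]
grip_width: 0.0549
finger_force: 32.4
```

```bash
python3 -c "
from h import *
pf()"
```

```text
plate frame mm [19.9 -0.5 -1. ] F [-0.5  0.5 -0.2]
```

Request:
servo_tool:
  plan:
    - [5,0.1,0,0,0,0,0]
    - [5,0.2,0,0,0,0,0]
    - [5,0.3,0,0,0,0,0]
    - [5,0.3,0,0,0,0,0]

```text
clock: 25.75
position: [0.4538, -0.0011, 0.0468]
tool_rot: [3.141, 0.333, -3.119]
force: [8.7, 0.4, 2.9]
grip_width: 0.0546
finger_force: 32.3
```

```bash
python3 -c "
from h import *
pf()"
```

```text
plate frame mm [19.  -0.5 -1. ] F [ 9.2  0.2 -0. ]
```

The board touched the lip at 19 mm, as expected. I'll lower it slightly, release and retreat.

Request:
servo_tool:
  plan:
    - [5,-0.1,0,0.05,0,0,0]
    - [5,-0.1,0,0.05,0,0,0]
    - [6.5,-0.1,0,0.05,0,0,0]
    - [7,-0.1,0,0,0,0,0]
    - [7,-0.1,0,-1,0,0,0]
    - [7,-0.1,0,-4,0,0,0]
    - [7,-0.1,0,-8,0,0,0]
    - [7,-0.1,0,-12,0,0,0]
    - [7,-3,-5,-12,0,0,0]
    - [7,-3,-10,-12,0,0,0]

```text
clock: 26.75
position: [0.4366, -0.0428, 0.1458]
tool_rot: [-3.135, 0.328, -3.119]
force: [1.1, 0.2, -0.2]
grip_width: 0.0699
finger_force: 0.0
```

Request:
servo_tool:
  plan:
    - [5,0,-5,0,0,3,0]
    - [5,0,-10,0,0,9,0]
    - [5,0,-14,0,0,14,0]
    - [5,0,-18,0,0,18.9,0]
    - [5,0,-18,0,0,18.9,0]

```text
clock: 27.25
position: [0.4398, -0.2283, 0.1451]
tool_rot: [-3.137, -0.006, -3.13]
force: [-0.6, 1.6, 0.8]
grip_width: 0.0498
finger_force: 0.0
```

```bash
python3 - <<'E'
from h import *
np.set_printoptions(precision=4,suppress=True)
T=grab('top','top3');S=grab('side','side3')
plan(); print(bot.observe()['qpos'])
for f,n in((T,'T'),(S,'S')):
    H,s,v=hsv(f)
    for c,a,mm in blobs((H>15)&(H<35)&(s>100)&(v>100),6):
        if a<250: print(n,'yel',c,a)
    for c,a,mm in blobs((H>38)&(H<95)&(s>60)&(v>50),10):
        if a<250: print(n,'gr',c,a)
    for c,a,mm in blobs((H>6)&(H<25)&(s>60)&(v>110),20):
        if a<400: print(n,'or',c,a,rect(f,mm,.06))
for k in((19,0,6),(19,-19,6)): 
    w=pl(*np.array(k)/1000); print(w,proj(T,w),proj(S,w))
cv2.imwrite('pics/p2.png',np.vstack([cv2.resize(S['frame'][120:260,280:480],(800,560),interpolation=2)]))
E
```

```text
at [ 0.4391 -0.2255  0.1449] [-179.7   -0.2 -179.2] t 27.4 w 5.04 f [-0.2  0.5  0.1]
[ 0.9939  0.5694 -0.8653  1.989   0.5845  0.8525  1.3871]
T yel [400.5556 127.0556] 18
T yel [352.5 236. ] 12
T yel [347.0336 243.3624] 149
T gr [350.6739 234.2826] 46
T gr [338.7 238.1] 10
T or [401.2093 127.    ] 43 ((0.7970263361930847, -0.18305818736553192), (0.048957355320453644, 0.008498731069266796), 22.9135684967041)
T or [211.5    183.3196] 194 ((0.6277510523796082, 0.426268994808197), (0.14839692413806915, 0.08392125368118286), 54.0426025390625)
T or [432.0845 186.8357] 213 ((0.6022598743438721, -0.2750204801559448), (0.049151208251714706, 0.04968935623764992), 43.55072784423828)
T or [637.2727 202.2273] 44 ((0.5388332009315491, -0.917349636554718), (0.012489601038396358, 0.028690354898571968), 86.94047546386719)
T or [347.5093 243.2857] 161 ((0.42979326844215393, -0.001043468713760376), (0.009735687635838985, 0.17117349803447723), 1.4034031629562378)
S yel [452.6  139.72] 50
S yel [472.2778 148.5   ] 18
S yel [387.2598 225.7598] 204
S yel [383.6154 212.4615] 26
S gr [378.3158 210.0263] 38

[... 305 characters left out ...]
82.42097473144531)
S or [300.4872 134.2821] 39 ((0.7717361450195312, -0.14357326924800873), (0.04399118572473526, 0.010189738124608994), 23.985441207885742)
S or [374.2273 139.6091] 110 ((0.5875101685523987, -0.23518380522727966), (0.04482404515147209, 0.029354825615882874), 32.63076400756836)
S or [387.9476 224.8508] 248 ((0.42767664790153503, 0.004783928394317627), (0.009774192236363888, 0.17331412434577942), 1.3264031410217285)
S or [383.5 212.5] 24 ((0.45164382457733154, -0.016254764050245285), (0.011481204070150852, 0.012921328656375408), 5.418405532836914)
[ 0.4515 -0.0006  0.0534] [346.6671 236.3314] [380.1845 218.698 ]
[ 0.452  -0.0196  0.0534] [352.637  236.0695] [383.6193 213.2023]
```

View pics/p2.png

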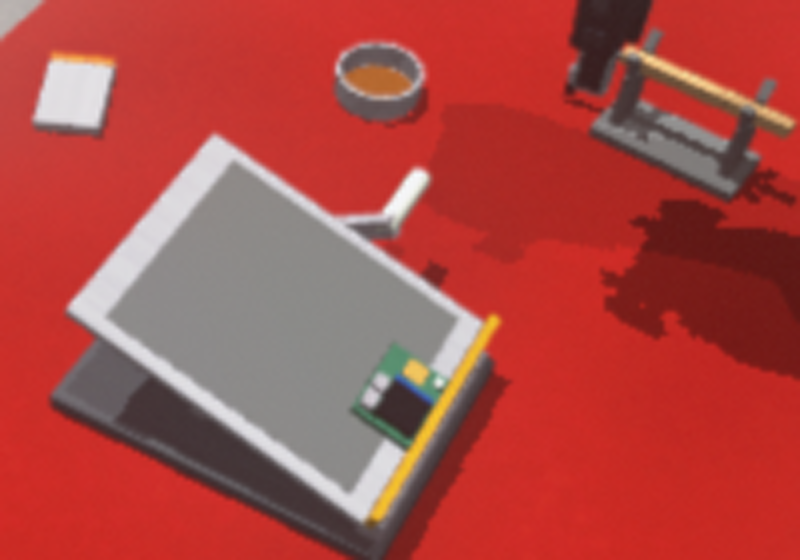

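The board lies face up against the lip. In the side view its pad is at (383.6,212.5), within 1 px of the prediction. The brush is on its rest at about (457,142). Next I'll get exact poses for the brush and tin.

```bash
python3 - <<'E'
from h import *
np.set_printoptions(precision=4,suppress=True)
S=grab('side');T=grab('top')
T['frame']=cv2.imread('pics/top0.png')
hand={}
for f,n in((T,'T'),(S,'S')):
    H,s,v=hsv(f); m=(H>6)&(H<28)&(s>60)&(v>100)
    k=np.zeros_like(m)
    if n=='T':k[215:285,435:475]=1
    else:k[115:165,430:490]=1
    c,a,mm=max(blobs(m&k),key=lambda b:b[1]); hand[n]=(c,mm)
    print(n,c,a,rect(f,mm,.066), rect(f,mm,.06))
print('tri',tri(T,hand['T'][0],S,hand['S'][0]))
P=lambda n:np.argwhere(hand[n][1])[:,::-1]
for n,f in(('T',T),('S',S)):
    p=P(n).astype(float); w=np.array([onz(f,q,.063)[:2] for q in p]); u=np.linalg.svd(w-w.mean(0))[2][0]; t=(w-w.mean(0))@u
    print(n,'axis deg',np.degrees(np.arctan2(u[1],u[0])),'len',np.ptp(t),'ends',w.mean(0)+u*t.min(),w.mean(0)+u*t.max(),w.mean(0))
# rest base: grey mask in the top
H,s,v=hsv(T); m=(s<60)&(v>60)&(v<170); k=np.zeros_like(m);k[225:275,440:470]=1
for c,a,mm in blobs(m&k,20): print('rest',c,a,rect(T,mm,.01))
# tin
for z in(.024,): print('tin S',onz(S,(374.75,138),z),'tin T content',onz(T,(432.08,186.8),.008))
m=~(((H<8)|(H>172))&(s>110)); k[:]=0;k[170:205,415:450]=1
for c,a,mm in blobs(m&k,50): print('tin T',c,a,rect(T,mm,.024))
E
```

```text
T [456.5973 253.7047] 149 ((0.3911270201206207, -0.3440414071083069), (0.011546613648533821, 0.12329957634210587), 83.46375274658203) ((0.3907197117805481, -0.34549933671951294), (0.0115898959338665, 0.12376169115304947), 83.46373748779297)
S [456.7401 142.1982] 227 ((0.39282888174057007, -0.34080058336257935), (0.024165084585547447, 0.12600530683994293), 83.38544464111328) ((0.3937090039253235, -0.34838852286338806), (0.024376053363084793, 0.12710531055927277), 83.38542938232422)
tri (array([ 0.39  , -0.3448,  0.0624]), np.float64(2.298785436781259e-05))
T axis deg 173.53617134489096 len 0.12351903708670181 ends [ 0.4523 -0.3517] [ 0.3296 -0.3378] [ 0.3901 -0.3447]
S axis deg 172.4832598054575 len 0.12650833420261262 ends [ 0.456  -0.3529] [ 0.3306 -0.3363] [ 0.3905 -0.3442]
rest [449.2568 249.2055] 292 ((0.4004426598548889, -0.33628472685813904), (0.03283419460058212, 0.10932983458042145), 83.2943344116211)
rest [459.873  250.8571] 63 ((0.39440712332725525, -0.3732260763645172), (0.0173037052154541, 0.10416573286056519), 83.71005249023438)
tin S [ 0.604  -0.2818  0.024 ] tin T content [ 0.6062 -0.2857  0.008 ]
tin T [432.4595 186.5586] 333 ((0.6061390042304993, -0.28386157751083374), (0.061532162129879, 0.06205743923783302), 88.18406677246094)
```

```bash
python3 - <<'E'
from h import *
plan(((.3985,-.3456,.14),173.5),((.3985,-.3456,.041),173.5))
E
```

```text
at [ 0.4391 -0.2227  0.1454] [-179.7   -0.2 -179. ] t 27.4 w 5.0 f [-0.4  1.2  0.8]
[4.28, -12.21, 0.62] [-0.3, -0.2, 7.5]
[4.25, -12.16, 10.52] [-0.3, -0.2, 7.5]
```

Request:
servo_tool:
  plan:
    - [4,1.4,-4,0,0,0,2.5]
    - [4,2.8,-8,0,0,0,5]
    - [4,4.3,-12.2,0.6,0,0,7.5]
    - [4,4.3,-12.2,2,0,0,7.5]
    - [4,4.3,-12.2,2,0,0,7.5]
    - [4,4.3,-12.2,2,0,0,7.5]

```text
clock: 28.05
position: [0.3993, -0.3445, 0.1269]
tool_rot: [-3.136, -0.002, 3.032]
force: [-0.1, 0.2, -0.5]
grip_width: 0.0395
finger_force: 0.0
```

```bash
python3 - <<'E'
from h import *
plan(((.3985,-.3456,.041),173.5))
E
```

```text
at [ 0.3993 -0.3445  0.1269] [-1.797e+02 -1.000e-01  1.737e+02] t 28.1 w 3.95 f [-0.1  0.2 -0.5]
[0.05, -0.07, 8.59] [-0.3, -0.1, 0.2]
```

Request:
servo_tool:
  plan:
    - [4,0,-0.1,4,-0.3,0,0]
    - [4,0,-0.1,7.5,-0.3,0,0]
    - [4,0,-0.1,8.6,-0.3,0,0]
    - [4,0,-0.1,8.6,-0.3,0,0]
    - [4,0,-0.1,8.6,-0.3,0,0]
    - [0.5,0,-0.1,8.6,-0.3,0,0]
    - [0.5,0,-0.1,8.6,-0.3,0,0]
    - [0.5,0,-0.1,8.6,-0.3,0,0]
    - [0.5,0,-0.1,8.6,-0.3,0,0]
  force: 50

```text
clock: 28.95
position: [0.3987, -0.3483, 0.0417]
tool_rot: [-3.139, -0.001, 3.028]
force: [-2.0, 0.7, 12.6]
grip_width: 0.009
finger_force: 50.2
```

Request:
servo_tool:
  plan:
    - [0.5,0,0,-2,0,0,0]
    - [0.5,0,0,-5,0,0,0]
    - [0.5,0,0,-9,0,0,0]
    - [0.5,0,0,-13,0,0,0]
    - [0.5,0,0,-13,0,0,0]
    - [0.5,0,0,-13,0,0,0]

```text
clock: 29.55
position: [0.3986, -0.3483, 0.1715]
tool_rot: [-3.139, -0.001, 3.028]
force: [0.3, 0.6, -0.9]
grip_width: 0.0089
finger_force: 49.1
```

```bash
python3 - <<'E'
from h import *
S=grab('side','s4');T=grab('top','t4')
plan()
o=bot.observe();R=Ro.from_euler('xyz',o['tool_rot']); p=o['position']
tip=p+R.apply([-.085,0,.033]); print('tip pred',tip,proj(S,tip),proj(T,tip))
cv2.imwrite('pics/br.png',np.hstack([cv2.resize(S['frame'][60:180,400:500],(400,480),interpolation=2),cv2.resize(T['frame'][200:280,425:491],(400,480),interpolation=2)]))
E
```

```text
at [ 0.3981 -0.3477  0.17  ] [-180.    -0.2  173.5] t 29.6 w 0.92 f [ 0.  -0.3 -0.3]
tip pred [ 0.4824351  -0.35734095  0.13674685] [432.88625397 106.34764848] [465.76248435 224.34935347]
```

View pics/br.png

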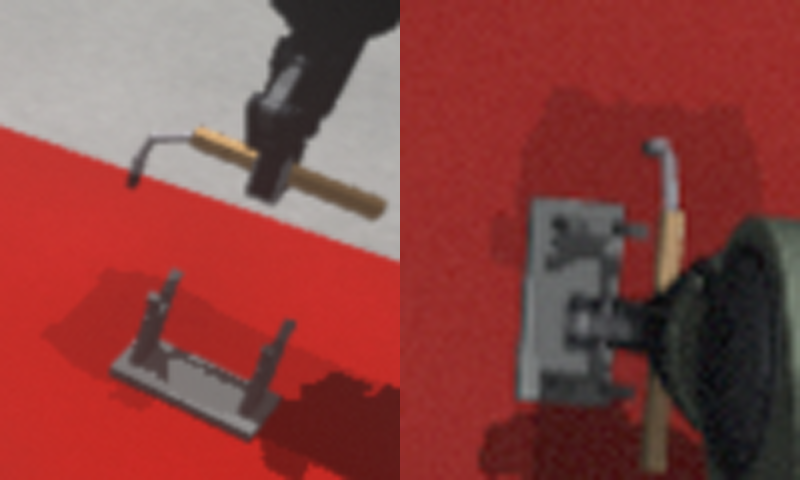

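In the side crop the bristle tip is at (132,185), which is image (433,106) and matches the prediction. Now for the dip.

Request:
servo_tool:
  plan:
    - [0.5,-3.8,3,0,0,0,0]
    - [0.5,-7.6,6,1,0,0,0]
    - [0.5,-11.3,8.8,3,0,0,0]
    - [0.5,-11.3,8.8,6,0,0,0]
    - [0.5,-11.3,8.8,7,0,0,0]
    - [0.5,-11.3,8.8,7,0,0,0]

```text
clock: 30.25
position: [0.519, -0.2731, 0.0983]
tool_rot: [3.141, -0.006, 3.028]
force: [0.2, 0.3, 0.0]
grip_width: 0.0091
finger_force: 49.1
```

```bash
cat >> h.py <<'E'
def tipto(*tips,rot=None):
    "shift of the tool (cm, rotvec deg) that brings the brush tip to the points, present or given tool rotation"
    o=bot.observe();R=Ro.from_euler('xyz',o['tool_rot']); p=np.array(o['position']); t=[-.085,0,.033]
    print('tip',(p+R.apply(t)).round(4),'F',np.round(o['force'],1),'w',o['grip_width'])
    r=rot or R
    for q in tips: print(((R.inv().apply(np.array(q)-r.apply(t)-p))*100).round(2).tolist(),np.degrees((R.inv()*r).as_rotvec()).round(1).tolist())
E
python3 - <<'E'
from h import *
S=grab('side');T=grab('top')
tipto((.605,-.283,.06),(.605,-.283,.008))
cv2.imwrite('pics/dip.png',np.hstack([cv2.resize(S['frame'][90:170,330:430],(500,400),interpolation=2),cv2.resize(T['frame'][160:220,405:450],(300,400),interpolation=2)]))
E
```

```text
tip [ 0.6044 -0.2837  0.0675] F [ 0.5 -0.7 -0.3] w 0.008897589198680268
[-0.05, 0.08, 0.75] [0.0, 0.0, 0.0]
[-0.07, 0.08, 5.95] [0.0, 0.0, 0.0]
```

View pics/dip.png

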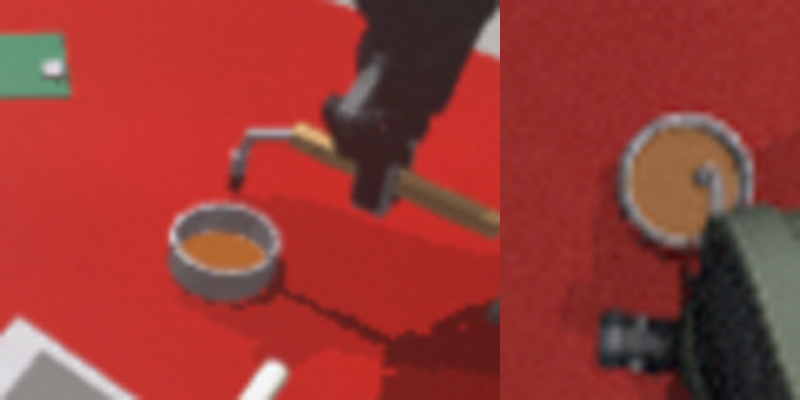

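The tip hangs over the tin mouth in both views, so I'll dip and lift.

Request:
servo_tool:
  plan:
    - [0.5,0,0.1,3,0,0,0]
    - [0.5,0,0.1,5,0,0,0]
    - [0.5,0,0.1,5.9,0,0,0]
    - [0.5,0,0.1,5.9,0,0,0]
    - [0.5,0,0.1,5.9,0,0,0]
    - [0.5,0,0.1,5.9,0,0,0]

```text
clock: 30.95
position: [0.5211, -0.2726, 0.0425]
tool_rot: [-3.14, -0.001, 3.028]
force: [-0.0, 0.2, -0.3]
grip_width: 0.009
finger_force: 49.1
```

Request:
servo_tool:
  plan:
    - [0.5,0,0,-3,0,0,0]
    - [0.5,0,0,-6,0,0,0]
    - [0.5,0,0,-10,0,0,0]
    - [0.5,0,0,-14,0,0,0]
    - [0.5,0,0,-14,0,0,0]

```text
clock: 31.45
position: [0.5232, -0.2726, 0.187]
tool_rot: [-3.138, 0.005, 3.028]
force: [0.1, 0.4, -1.3]
grip_width: 0.0089
finger_force: 49.1
```

```bash
python3 - <<'E'
from h import *
T=grab('top');S=grab('side')
print('pad',pl(.019,-.0195,.006),proj(T,pl(.019,-.0195,.006)),proj(S,pl(.019,-.0195,.006)))
for f in(T,S):
    H,s,v=hsv(f); print([(c.round(1),a) for c,a,mm in blobs((H>15)&(H<35)&(s>100)&(v>100),6) if a<250])
p=np.array([.452,-.0195,.0534])
tipto(p+[0,0,.08],p+[0,0,.01],p); print(bot.observe()['qpos'])
E
```

```text
pad [ 0.45196882 -0.02013129  0.05343307] [352.79413647 236.06264426] [383.70860917 213.05942374]
[(array([400.6, 127.1]), np.int32(19)), (array([352.5, 236. ]), np.int32(12)), (array([347. , 243.4]), np.int32(151))]
[(array([397.1,  89.2]), np.int32(17)), (array([387.3, 225.8]), np.int32(205)), (array([383.6, 212.5]), np.int32(26))]
tip [ 0.6056 -0.2822  0.1494] F [-0.5  0.2 -0.5] w 0.009283537723703593
[18.23, 24.37, 1.56] [0.0, 0.0, 0.0]
[18.23, 24.39, 8.56] [0.0, 0.0, 0.0]
[18.23, 24.39, 9.56] [0.0, 0.0, 0.0]
[ 0.93780007  0.64075452 -0.82789435  1.71904788  0.54337158  1.02691743
  1.3744187 ]
```

The tip only reached about 9 mm and the flux surface may be close to that, so I'll dip again a little deeper.

Request:
servo_tool:
  plan:
    - [0.5,0,0,5,0,0,0]
    - [0.5,0,0,10,0,0,0]
    - [0.5,0,0,13,0,0,0]
    - [0.5,0,0,14.2,0,0,0]
    - [0.5,0,0,14.3,0,0,0]
    - [0.5,0,0,14.3,0,0,0]
    - [0.5,0,0,14.3,0,0,0]
    - [0.5,0,0,14.3,0,0,0]

```text
clock: 32.35
position: [0.5211, -0.2726, 0.0394]
tool_rot: [-3.14, -0.001, 3.028]
force: [0.4, 0.8, -1.4]
grip_width: 0.0091
finger_force: 49.2
```

Request:
servo_tool:
  plan:
    - [0.5,0,0,-3,0,0,0]
    - [0.5,0,0,-7,0,0,0]
    - [0.5,0,0,-11,0,0,0]
    - [0.5,0,0,-14.3,0,0,0]
    - [0.5,3,4,-14.3,0,0,0]
    - [0.5,6,8,-14.3,0,0,0]
    - [0.5,9,12,-14.3,0,0,0]
    - [0.5,12,16,-14.3,0,0,0]
    - [0.5,15,20,-14.3,0,0,0]
    - [0.5,18.2,24.4,-14.3,0,0,0]

```text
clock: 33.35
position: [0.3686, -0.0119, 0.1819]
tool_rot: [-3.14, -0.001, 3.028]
force: [1.9, 1.7, 0.5]
grip_width: 0.0086
finger_force: 49.2
```

Request:
servo_tool:
  plan:
    - [0.5,0,0,0,0,0,0]
    - [0.5,0,0,0,0,0,0]

```text
clock: 33.55
position: [0.3699, -0.0127, 0.1821]
tool_rot: [-3.139, -0.001, 3.031]
force: [0.8, -0.0, 0.5]
grip_width: 0.0092
finger_force: 49.2
```

```bash
python3 - <<'E'
from h import *
p=np.array([.452,-.0195,.0534])
tipto(p+[0,0,.02],p+[0,0,.01],p); print(bot.observe()['qpos'])
E
```

```text
tip [ 0.4544 -0.0222  0.149 ] F [ 0.8 -0.   0.5] w 0.00921818740773107
[0.26, 0.26, 7.56] [0.0, 0.0, 0.0]
[0.26, 0.26, 8.56] [0.0, 0.0, 0.0]
[0.26, 0.26, 9.56] [0.0, 0.0, 0.0]
[ 0.72764569  0.32183083 -1.00296503  2.2367874   0.39636605  0.76910357
  0.91604585]
```

Request:
servo_tool:
  plan:
    - [0.5,0.3,0.3,2.5,0,0,0]
    - [0.5,0.3,0.3,5,0,0,0]
    - [0.5,0.3,0.3,7,0,0,0]
    - [0.5,0.3,0.3,7.6,0,0,0]
    - [0.5,0.3,0.3,7.6,0,0,0]
    - [0.5,0.3,0.3,7.6,0,0,0]

```text
clock: 34.15
position: [0.3675, -0.0099, 0.1061]
tool_rot: [-3.141, -0.002, 3.028]
force: [-0.7, -0.1, -0.6]
grip_width: 0.0089
finger_force: 49.2
```

```bash
python3 - <<'E'
from h import *
T=grab('top');S=grab('side')
p=np.array([.452,-.0195,.0534])
tipto(p+[0,0,.01],p,p-[0,0,.002]); print(bot.observe()['qpos'])
cv2.imwrite('pics/dab.png',cv2.resize(S['frame'][150:270,330:490],(640,480),interpolation=2))
E
```

```text
tip [ 0.452  -0.0197  0.0731] F [-0.8 -0.8 -0.7] w 0.009021546217281401
[-0.0, 0.02, 0.97] [0.0, 0.0, 0.0]
[-0.0, 0.02, 1.97] [0.0, 0.0, 0.0]
[-0.0, 0.02, 2.17] [0.0, 0.0, 0.0]
[ 0.55178526  0.46472033 -0.84407208  2.31673964  0.63498497  0.60135549
  0.67432583]
```

View pics/dab.png

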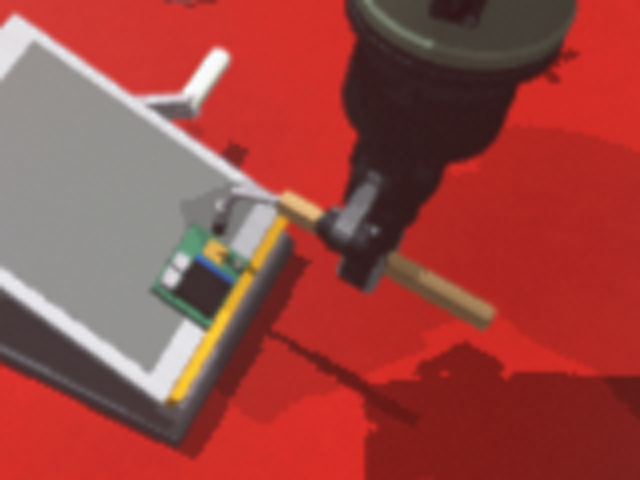

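The tip is 2 cm above the gold pad, so I'll lower it gently.

Request:
servo_tool:
  plan:
    - [0.5,0,0,1,0,0,0]
    - [0.5,0,0,1.5,0,0,0]
    - [0.5,0,0,1.7,0,0,0]
    - [0.5,0,0,1.8,0,0,0]
    - [0.5,0,0,1.8,0,0,0]
    - [0.5,0,0,1.8,0,0,0]

```text
clock: 34.85
position: [0.3668, -0.0098, 0.0876]
tool_rot: [-3.14, -0.002, 3.029]
force: [-2.0, 0.6, 3.7]
grip_width: 0.009
finger_force: 49.7
```

```bash
python3 - <<'E'
from h import *
tipto((.452,-.0195,.0534))
E
```

```text
tip [ 0.4512 -0.0194  0.0544] F [-2.   0.6  3.7] w 0.00895279081348419
[-0.08, -0.0, 0.1] [0.0, 0.0, 0.0]
```

The pad contact force is about 4 N. I'll lift and take the brush back to its rest.

Request:
servo_tool:
  plan:
    - [0.5,0,0,0.05,0,0,0]
    - [0.5,0,0,0.05,0,0,0]
    - [0.5,0,0,-2,0,0,0]
    - [0.5,0,0,-5,0,0,0]
    - [0.5,0,0,-8.5,0,0,0]
    - [0.5,0,-4,-8.5,0,0,0]
    - [0.5,0,-8,-8.5,0,0,0]
    - [0.5,-2,-12,-8.5,0,0,0]
    - [0.5,-4,-16,-8.5,0,0,0]
    - [0.5,-6,-20,-8.5,0,0,0]

```text
clock: 35.85
position: [0.4045, -0.2175, 0.1726]
tool_rot: [-3.14, -0.002, 3.028]
force: [1.6, 0.7, 0.6]
grip_width: 0.0089
finger_force: 49.2
```

Request:
servo_tool:
  plan:
    - [0.5,0,-4,0,0,0,0]
    - [0.5,0,-8,0,0,0,0]
    - [0.5,0,-12,0,0,0,0]
    - [0.5,0,-12,0,0,0,0]
    - [0.5,0,-12,0,0,0,0]
    - [0.5,0,-12,0,0,0,0]

```text
clock: 36.45
position: [0.3909, -0.3336, 0.1726]
tool_rot: [-3.141, -0.002, 3.03]
force: [0.7, 0.5, -0.1]
grip_width: 0.0091
finger_force: 49.2
```

```bash
python3 - <<'E'
from h import *
T=grab('top','t5');S=grab('side','s5')
plan(((.3985,-.347,.11),173.5),((.3985,-.347,.043),173.5)); print(bot.observe()['qpos'])
for f in(T,S):
    H,s,v=hsv(f); print([(c.round(1),a) for c,a,mm in blobs((H>15)&(H<35)&(s>100)&(v>100),6) if a<250])
E
```

```text
at [ 0.391  -0.3335  0.1727] [-1.799e+02 -1.000e-01  1.736e+02] t 36.5 w 0.91 f [ 0.4 -0.5  0. ]
[-0.91, -1.25, 6.27] [-0.1, -0.1, 0.1]
[-0.92, -1.24, 12.97] [-0.1, -0.1, 0.1]
[ 1.21624778  0.5473689  -0.85185466  1.9163577   0.51919337  0.9148086
  1.56639883]
[(array([400.6, 127.1]), np.int32(18)), (array([352.5, 236. ]), np.int32(12)), (array([347.4, 243.4]), np.int32(152))]
[(array([456.9,  98.5]), np.int32(25)), (array([387.3, 225.8]), np.int32(205)), (array([383.6, 212.6]), np.int32(25))]
```

Request:
servo_tool:
  plan:
    - [0.5,-0.9,-1.2,2,0,0,0]
    - [0.5,-0.9,-1.2,5,0,0,0]
    - [0.5,-0.9,-1.2,6.3,0,0,0]
    - [0.5,-0.9,-1.2,6.3,0,0,0]
    - [0.5,-0.9,-1.2,6.3,0,0,0]
    - [0.5,-0.9,-1.2,6.3,0,0,0]

```text
clock: 37.15
position: [0.3986, -0.3475, 0.1107]
tool_rot: [-3.14, -0.001, 3.029]
force: [-0.4, -0.1, -0.4]
grip_width: 0.009
finger_force: 49.2
```

```bash
python3 - <<'E'
from h import *
plan(((.3985,-.347,.043),173.5))
E
```

```text
at [ 0.3986 -0.3475  0.1107] [-1.799e+02 -1.000e-01  1.735e+02] t 37.1 w 0.9 f [-0.4 -0.1 -0.4]
[0.01, 0.06, 6.77] [-0.1, -0.1, 0.0]
```

Request:
servo_tool:
  plan:
    - [0.5,0,0,2,0,0,0]
    - [0.5,0,0,4,0,0,0]
    - [0.5,0,0,5.5,0,0,0]
    - [0.5,0,0,6.4,0,0,0]
    - [0.5,0,0,6.8,0,0,0]
    - [0.5,0,0,6.8,0,0,0]
    - [0.5,0,0,6.8,0,0,0]

```text
clock: 37.85
position: [0.3981, -0.3475, 0.0422]
tool_rot: [-3.14, -0.002, 3.029]
force: [-1.2, 0.3, 2.8]
grip_width: 0.0087
finger_force: 49.6
```

Seated with almost no side force. I'll release and retreat.

Request:
servo_tool:
  plan:
    - [2,0,0,0,0,0,0]
    - [4,0,0,0,0,0,0]
    - [4,0,0,0,0,0,0]
    - [4,0,0,-3,0,0,0]
    - [4,0,0,-7,0,0,0]
    - [4,0,0,-11,0,0,0]
    - [4,0,0,-15,0,0,0]
    - [4,0,-4,-17,0,0,0]
    - [4,0,-8,-17,0,0,0]
    - [4,0,-8,-17,0,0,0]

```text
clock: 38.85
position: [0.3875, -0.4318, 0.2117]
tool_rot: [-3.139, -0.002, 3.022]
force: [-0.0, -0.1, -0.9]
grip_width: 0.0401
finger_force: 0.0
```

```bash
python3 - <<'E'
from h import *
T=grab('top','t6');S=grab('side','s6')
plan()
for f in(T,S):
    H,s,v=hsv(f); print([(c.round(1),a) for c,a,mm in blobs((H>15)&(H<35)&(s>100)&(v>100),6) if a<250])
print(sinks())
cv2.imwrite('pics/fin.png',cv2.resize(S['frame'][100:400,230:490],(650,600*650//650),interpolation=2)[:600])
E
```

```text
at [ 0.389  -0.4271  0.2113] [-1.800e+02 -1.000e-01  1.735e+02] t 39.0 w 3.98 f [-0.1  0.4 -0.5]
[(array([400.6, 127.1]), np.int32(18)), (array([352.5, 236. ]), np.int32(12)), (array([347.2, 243.4]), np.int32(152))]
[(array([452.8, 139.7]), np.int32(52)), (array([473.2, 148.9]), np.int32(18)), (array([387.3, 225.6]), np.int32(203)), (array([383.6, 212.5]), np.int32(26))]
[[0.495, 0.3188, np.int32(76)], [0.4563, 0.3205, np.int32(80)], [0.4212, 0.324, np.int32(79)], [0.3884, 0.3184, np.int32(82)]]
```

View pics/fin.png

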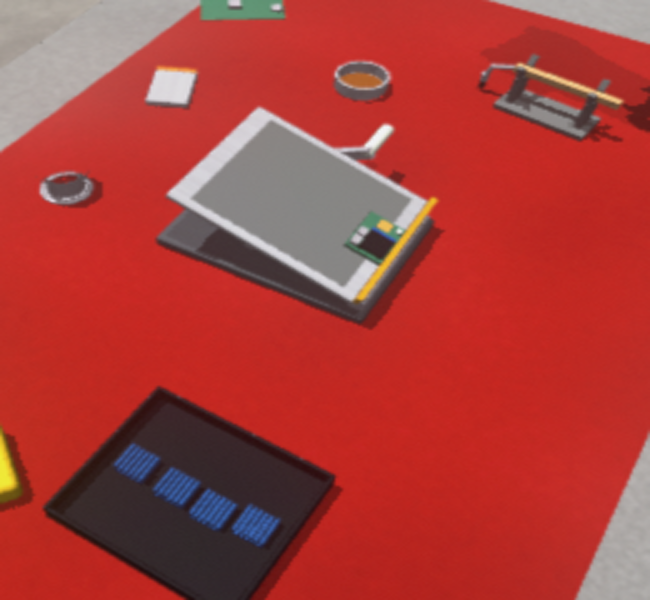

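The picture shows all four sinks in the tray, the leg locked with the plate tilted, and the board against the lip. The brush is seated on its rest and the other things are where they were. I'll hand it in.

```bash
python3 -c "
from workcell import bot
print(bot.job_done())"
```

```text
the job is handed in; nothing more can be done
None
```

The job is handed in at about 39 s on the clock: four sinks in the tray, leg locked, board face up against the lip, pad dabbed after a flux dip, brush back on its rest, bystanders untouched; the judging result was not shown.

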